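# Sort clamp screws by thread pitch in the gauge rack and close its retaining bar

## Robot

A 6-joint arm with a two-finger parallel gripper is mounted at the origin on the work surface. World frame = base frame: x ahead of the robot, y to its left, z up, the work surface at z = 0. Lengths are in m, angles in degrees, forces in N, time in s.
With the tool pointing down it reaches from about 0.35 to 0.725 m from the base axis. Payload 6 kg.
Tool frame: the origin (TCP) lies between the finger pads; the fingertips stand 22 mm ahead of it and the grasp point (between the pads) lies 3 mm ahead of it; y points along the fingers, x is the direction in which the jaws open and shut, and the axes are right-handed (so a half turn about y gives the same grasp; the last joint's range is limited). The gripper opens to 85 mm and grips with 20 to 120 N. Pads are 22 mm wide; open, the fingers measure 114 mm over their backs; the gripper's body (76 mm by 85 mm) begins 54 mm behind the grasp point. The pads swing forward as they close: fully open they stand 13 mm farther back than shut.
Start: joints at [-56.683, 2.303, 4.859, 0, -92.561, -19.12], TCP at [0.147, -0.582, 0.253] pointing down, gripper open.
Joint ranges: [-146.85, 146.85], [-73.84, 115.35], [-62.03, 85.46], [-188.31, 113.3], [-161.28, -10.13], [-171.36, 171.36]. Speed limits (degrees/s): [147.25, 147.25, 172.46, 180, 180, 180].

## Interface

Orientations are given as [roll, pitch, yaw] about the fixed x, y, z axes, in that order (R = Rz(yaw) Ry(pitch) Rx(roll)).
In Python, from station import sensors, optics, r gives the robot as it stands.
- The arm moves only by the tool step_arm, never from a script. Its argument "plan" is a list that holds one entry, the list of rows, each a list of 6 numbers: the shift along the tool's x, y, z in cm, then the turn, a rotation vector about the tool's x, y, z in rad. A call has 1 to 5 rows; each row is the pose to reach, as a shift and turn from the pose commanded when the call began, along the tool's axes at that moment; what a row does not reach only later rows make up. A row lasts 1/8 s, in which the tool goes at most 62.5 mm and 10.7 degrees, less where a joint would pass 70% of its speed; a pose out of reach is approached as far as the arm can. A call with a gripper value outside its range is refused whole. "grip" is the opening, from -1 (shut) to 1 (fully open), so that 0 is half open, set as the call begins (left out, the last holds). The fingers move at their own pace and stop on an object; the grip force is fixed at half the most. Time passes only in rows, so rows that repeat a pose let the fingers close. It gives the time, the measured TCP pose, the force and the opening at its end, in the units of the state.
- sensors.get_state(): the state, without advancing time (a new reading comes with each control period).
- optics.snapshot(name): name is "scene" or "top" or "wrist"; returns the picture (420x560x3 uint8, red, green, blue); there is no depth.
- optics.get_calibration(name): a dict with "mtx" (3x3 intrinsics, pixels), "position" and "attitude" of the camera in the world; the wrist camera has in their place "T_tool_cam" (4x4, takes a point from camera to tool coordinates, whose origin is the TCP and whose axes are the tool frame's). Camera axes: x right, y down, z forward; pixel columns grow to the right and rows downward; lengths in m; the calibration is good to about 2 mm. A picture is of the moment at which its call begins: read the wrist's pose just before it. get_calibration takes no time and is no camera call.
- r.finish_job(): hands the job in, once; it reports no verdict.
Trained networks look in the newest picture that a camera, given by its name, has taken for a name from the list of things; names that differ only in an ending like _2 or _b are one class to them, and where a whole thing is asked for, a point or a joint stands for the part that bears it (a point fixed in the world has none). Each returns a list of dicts, best first, with "score" (0 to 1); they miss things now and then, are a little off and sometimes report something else, mostly with a low value. They report only what shows in the picture. A call takes as long as a camera call.
- optics.spot_in(camera, label): "bbox" ([left, top, width, height] in pixels, round what is visible of it).
- optics.cut_out(camera, label): "mask" (420x560 bool, what is visible of it) and "bbox" ([left, top, width, height] in pixels, round what is visible of it).
The state is a dict: "clock": time; "qpos": joint angles; "dq": joint speeds; "joint_torque": joint torques, N m; "tool_pos": TCP position; "orientation": TCP orientation; "wrist_force": force on the tool from outside, world axes, zero at the start; "wrist_torque": the same for the moment, N m; "gripper_width": finger opening in m.
Only numpy, scipy, OpenCV 4.12 (cv2) and the standard library are available. Lean on these libraries where they do the work, as an engineer would, in place of code of your own. Each camera call takes 0.05 s, during which the arm holds its last target. There are 200 camera calls.

## Task

Two clamp screws of the practice-jaw holders have come out of the washer, one with a fine and one with a coarse thread; a third already lies in the sloped gauge rack. Sort them by thread pitch: lay each of the two, knob at the low end, into the free cradle whose comb teeth match its thread (fine in the brass-coloured one, coarse in the blue one), so that the thread drops fully home between the teeth. When all three lie home, swing the red retaining bar fully down over them; leave the smooth guide pin and everything else where it is.

Things in the scene. Friction and masses are not known exactly. Their poses are not given: they have to be found in the camera images.
- screw_fine_shank (a point): Fine clamp screw, 120 mm long, 0.3 kg. Origin: on its axis, middle of the smooth bright shank where it is gripped (18 mm diameter, x = -23 to +23 mm). x axis: along the screw, from the black knob (34 mm diameter, x = -41 to -23) to the thread (22 mm diameter, x = +23 to +79). Fine thread: 11 ring crests 5 mm apart, grooves 2.75 mm deep. Starts level in the tray, knob away from the robot
- screw_fine_thread (a point): Same screw and axes: the point on its axis at the middle of its threaded length, at the middle crest, 51 mm from the shank point along +x. Held by the shank, a meshing screw may stop up to 3 mm (coarse) or 2 mm (fine) high because it tips a little in the grip; it settles home when let go
- screw_coarse_a_shank (a point): First coarse clamp screw, 120 mm long, 0.3 kg. Origin: on its axis, middle of the smooth bright shank where it is gripped (18 mm diameter, x = -23 to +23 mm). x axis: along the screw, from the black knob (34 mm diameter, x = -41 to -23) to the thread (22 mm diameter, x = +23 to +79). Coarse thread: 7 ring crests 8 mm apart, grooves 4.5 mm deep. Starts level in the tray, knob away from the robot
- screw_coarse_a_thread (a point): Same screw and axes: the point on its axis at the middle of its threaded length, at the middle crest, 51 mm from the shank point along +x. Held by the shank, a meshing screw may stop up to 3 mm (coarse) or 2 mm (fine) high because it tips a little in the grip; it settles home when let go
- screw_coarse_b_shank (a point): Second coarse clamp screw, 120 mm long, 0.3 kg. Origin: on its axis, middle of the smooth bright shank where it is gripped (18 mm diameter, x = -23 to +23 mm). x axis: along the screw, from the black knob (34 mm diameter, x = -41 to -23) to the thread (22 mm diameter, x = +23 to +79). Coarse thread: 7 ring crests 8 mm apart, grooves 4.5 mm deep. Starts already home in the coarse_b cradle, and stays there
- screw_coarse_b_thread (a point): Same screw and axes: the point on its axis at the middle of its threaded length, at the middle crest, 51 mm from the shank point along +x. Held by the shank, a meshing screw may stop up to 3 mm (coarse) or 2 mm (fine) high because it tips a little in the grip; it settles home when let go
- tray: Fixed steel tray, 205 x 270 mm, rim 16 mm high. Two screws and the guide pin lie side by side 74 mm apart in any order, threads towards the robot (tray's x axis), axes 38 mm above the table, 35 mm above the tray floor, each on a green V rest under the knob and one under the thread; the shank is free all round. Origin: under the middle screw's shank, on the table
- rack: Fixed steel gauge rack 160 x 262 mm: it faces away from the robot; a plate sloping up 30 degrees towards the robot carries three cradles 74 mm apart in any order, with two toothed steel leaves in a V under the thread and a plain V saddle under the knob. A seated screw's axis lies 35 mm off the plate, its shank free all round, its knob low, its top end about 125 mm high. Origin: under the rack's middle, on the table
- seat_fine: Fine (brass-coloured foot) cradle: 8 teeth 1.6 mm wide, 5 mm apart, in a row along x centred on the origin. Origin: where a seated screw's thread-middle point lies. x: up the 30 degree slope, towards the robot, along a seated screw; z: square out of the slope, leaning away from the robot. Teeth stand at x = +-2.5 mm, so the thread middle goes to x = 0 (or +-5). Out of step, the screw rides 3.6 mm high
- seat_coarse_a: Empty coarse (blue foot) cradle: 5 teeth 2.6 mm wide, 8 mm apart, in a row along x centred on the origin. Origin: where a seated screw's thread-middle point lies. x: up the 30 degree slope, towards the robot, along a seated screw; z: square out of the slope, leaning away from the robot. A tooth stands at x = 0, so the thread middle (a crest) goes to x = +4 or -4 mm. Out of step, the screw rides 5.9 mm high
- seat_coarse_b: Occupied coarse (blue foot) cradle: 5 teeth 2.6 mm wide, 8 mm apart, in a row along x centred on the origin. Origin: where a seated screw's thread-middle point lies. x: up the 30 degree slope, towards the robot, along a seated screw; z: square out of the slope, leaning away from the robot. A tooth stands at x = 0, so the thread middle (a crest) goes to x = +4 or -4 mm. Out of step, the screw rides 5.9 mm high
- bail (a joint): Angle of the rack's red retaining bar (rad). 0: fully down across the three threads, about 2 mm above their crests (a thread not home holds it up); grows as the bar swings up and back, limit 2.4; starts at 1.9 to 2.3, about upright. A stiff hinge: the bar stays where it is left and takes 2 to 5 N to push over
- bail_bar (a point): Middle of the red retaining bar: round, 10 mm thick, 244 mm long, running sideways across the rack on an arm at each end. x axis: from the bar to its hinge; y: along the bar
- bail_hinge (a point): On the hinge axis of the bar, mid-way across the rack near its upper edge on the robot side, 48 mm from the bar; seen from the middle cradle's seat it lies at x = +48, z = +18 mm. The hinge posts stand 122 mm to either side; between them nothing is on the axis
- guide_pin: Bystander: smooth guide pin without thread, lying in the tray beside the two screws: bright rod 22 mm thick with a dark knob, 118 mm long. Origin on its axis, 23 mm from the knob; x axis away from the knob
- probe: Bystander: steel probe 135 mm long lying across the tray floor beyond the knobs, away from the robot. Origin underneath its middle
- collar: Bystander: brass collar, 32 mm outside, 12 mm high, on the table at the low foot of the rack. Origin: middle of its underside
- brush: Bystander: small cleaning brush lying at the left, 130 mm long. Origin underneath
- jaw_model: Bystander: plaster jaw model 62 x 70 x 28 mm beyond the rack and tray. Origin: middle of its underside
- dish: Bystander: steel bowl, 100 mm across, 35 mm high, beyond the rack and tray. Origin: middle of its underside
- disinfectant: Bystander: blue bottle, 56 mm across, 110 mm high, beyond the rack and tray. Origin: middle of its underside
- jar: Bystander: amber jar, 48 mm across, 50 mm high, at the right. Origin: middle of its underside

How it is judged:
By the outcome, as a careful person would: the job done as asked, in the order asked, and still so for the second after the job is handed in, with the robot touching nothing.
It also fails if it takes over 72 s, if anything falls off the work surface, if the arm or the gripper's body presses on something with over 40 N, if the wrist force passes 120 N, or if a joint passes its speed limit or range.

## Working session

There is one attempt and no reset: what is moved stays moved. The work goes in short steps, Python scripts to look and compute and a tool call to move; the robot and the scene stay as the last step left them, time stands still between calls to the robot, and variables do not carry over. Pictures are saved under pics/ and viewed, on a budget of 10 in all, crops included, one or two more only if the job needs it, and the job is handed in when it is done.

Besides the shell and the picture viewer there is one more tool, called after "Request:" in YAML: its name, and indented under it one key for each argument. step_arm: Moves the arm, as the interface text tells. Its arguments: {"type":"object","properties":{"plan":{"type":"array","items":{"type":"array","items":{"type":"array","items":{"type":"number"}}}},"grip":{"type":"number"}},"required":["plan"]}

```bash
mkdir -p pics; ls; cat > h.py <<'E'
import numpy as np, cv2
from scipy.spatial.transform import Rotation as R
from station import sensors, optics, r
def cal(n):
    c=optics.get_calibration(n); return c
E
python3 - <<'E'
from h import *
print(sensors.get_state())
ims=[]
for n in ("top","scene"):
    im=optics.snapshot(n); cv2.imwrite(f"pics/{n}0.png",im[:,:,::-1])
    print(n,optics.get_calibration(n))
    for l in ["screw_fine_shank","screw_coarse_a_shank","tray","rack","guide_pin","bail","seat_fine","seat_coarse_a","collar"]:
        try: print(l,[(x["bbox"],round(x["score"],2)) for x in optics.spot_in(n,l)][:4])
        except Exception as e: print(l,e)
print(optics.get_calibration("wrist"))
E
```

```text
pics
{'clock': 0.0, 'qpos': array([-5.66829262e+01,  2.33802879e+00,  4.80043018e+00, -2.61139865e-02,
       -9.25625384e+01, -1.91185547e+01]), 'dq': array([-0.04098476,  0.03707156, -0.12558787, -0.00495841, -0.05139594,
        0.0846098 ]), 'joint_torque': array([ 1.56293812e-03, -3.68217623e+01,  3.47407508e+01,  6.93215132e+00,
       -5.44297523e-03, -1.30236805e-05]), 'tool_pos': array([ 0.14715954, -0.58136063,  0.25226838]), 'orientation': array([-8.99918537e+01, -1.03158550e-01,  1.04199657e+02]), 'wrist_force': array([ 0.58456593,  0.37502028, -0.43616368]), 'wrist_torque': array([ 0.03940278,  0.03597569, -0.02297504]), 'gripper_width': 0.08537342770450589}
top {'mtx': array([[381.12444903,   0.        , 273.5745849 ],
       [  0.        , 381.12444903, 207.00636084],
       [  0.        ,   0.        ,   1.        ]]), 'position': array([0.52983569, 0.00752839, 1.11564562]), 'attitude': array([-175.02917959,   -1.61166465,  -89.92449758])}
screw_fine_shank [([225.9, 232.0, 15.0, 45.3], 0.65), ([295.3, 221.3, 17.4, 36.5], 0.34), ([348.9, 227.2, 17.4, 33.9], 0.26)]
scre
[... 1167 characters left out ...]
 31.7], 0.56)]
seat_coarse_a [([169.0, 206.4, 20.1, 20.0], 0.58)]
collar [([146.1, 163.0, 94.8, 35.8], 0.72), ([170.9, 205.5, 23.2, 42.4], 0.67), ([212.4, 258.7, 13.1, 10.0], 0.42)]
{'mtx': array([[326.24502904,   0.        , 281.37356912],
       [  0.        , 326.24502904, 199.43756327],
       [  0.        ,   0.        ,   1.        ]]), 'T_tool_cam': array([[ 9.99999370e-01, -1.70200822e-04,  1.10965552e-03,
        -1.74799266e-04],
       [-1.11403157e-03, -2.72566771e-01,  9.62136224e-01,
        -1.20914321e-01],
       [ 1.38698848e-04, -9.62136854e-01, -2.72566789e-01,
         6.90958786e-02],
       [ 0.00000000e+00,  0.00000000e+00,  0.00000000e+00,
         1.00000000e+00]])}
```

```bash
python3 - <<'E'
import cv2,numpy as np
a=cv2.imread("pics/top0.png")[185:305,140:440]; b=cv2.imread("pics/scene0.png")[140:290,130:380]
a=cv2.resize(a,(800,320),interpolation=cv2.INTER_CUBIC); b=cv2.resize(b,(467,280),interpolation=cv2.INTER_CUBIC)
c=np.zeros((600,800,3),np.uint8); c[:320]=a; c[320:600,:467]=b
cv2.imwrite("pics/v1.png",c)
E
```

```text
(no output)
```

View pics/v1.png

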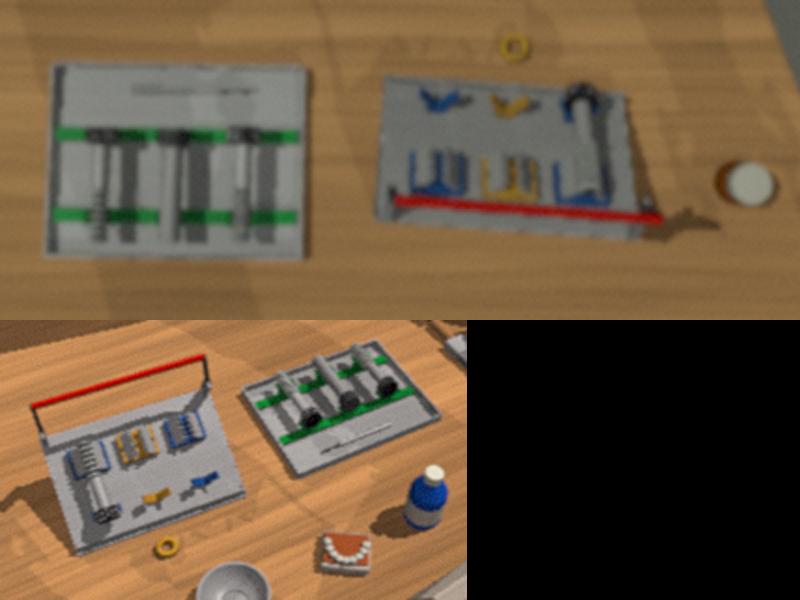

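```bash
cat >> h.py <<'E'
def campose(n,st=None):
    c=optics.get_calibration(n)
    if n=="wrist":
        st=st or sensors.get_state(); T=np.eye(4); T[:3,:3]=R.from_euler("xyz",st["orientation"],degrees=True).as_matrix(); T[:3,3]=st["tool_pos"]
        T=T@c["T_tool_cam"]; return c["mtx"],T[:3,:3],T[:3,3]
    return c["mtx"],R.from_euler("xyz",c["attitude"],degrees=True).as_matrix(),c["position"]
def ray(P,uv):
    K,Rm,t=P; d=Rm@np.linalg.inv(K)@np.array([uv[0],uv[1],1.]); return t,d/np.linalg.norm(d)
def onz(P,uv,z):
    t,d=ray(P,uv); return t+d*(z-t[2])/d[2]
def proj(P,X):
    K,Rm,t=P; p=(np.atleast_2d(X)-t)@Rm@K.T; return p[:,:2]/p[:,2:]
def step(target_pos,target_R,st=None):
    "shift in cm and rotvec in tool axes from the measured pose"
    st=st or sensors.get_state(); T=R.from_euler("xyz",st["orientation"],degrees=True)
    return T.inv().apply(np.array(target_pos)-st["tool_pos"])*100,(T.inv()*target_R).as_rotvec()
E
python3 - <<'E'
from h import *
np.set_printoptions(precision=4,suppress=True)
P=campose("top")
f=lambda x,y,z:onz(P,(140+x/2.667,185+y*.375),z)
for n,l,z in [("tray",[(52,65),(307,65),(303,258),(43,257)],.016),("screwL",[(105,128),(98,240)],.038),("pin",[(174,130),(170,240)],.038),("screwR",[(243,128),(237,240)],.038)]:
    for p in l: print(n,f(*p,z))
for n,p,z in [("rack lowL",(387,80),.01),("lowR",(625,95),.01),("hiL",(378,220),.085),("hiR",(640,238),.085),("barL",(397,202),.155),("barR",(662,219),.155),("knobB",(580,97),.06)]: print(n,f(*p,z))
E
```

```text
tray [0.6175 0.3044 0.016 ]
tray [0.6185 0.0301 0.016 ]
tray [0.4119 0.0332 0.016 ]
tray [0.4134 0.3083 0.016 ]
screwL [0.5495 0.2414 0.038 ]
screwL [0.4331 0.246  0.038 ]
pin [0.5475 0.1692 0.038 ]
pin [0.4331 0.1714 0.038 ]
screwR [0.5498 0.0968 0.038 ]
screwR [0.433  0.1017 0.038 ]
rack lowL [ 0.6029 -0.0571  0.01  ]
lowR [ 0.5872 -0.3185  0.01  ]
hiL [ 0.4569 -0.0434  0.085 ]
hiR [ 0.4387 -0.3085  0.085 ]
barL [ 0.4786 -0.0578  0.155 ]
barR [ 0.4626 -0.3084  0.155 ]
knobB [ 0.5824 -0.2562  0.06  ]
```

```bash
cat >> h.py <<'E'
def tooldown(yaw,tilt=0):
    "tool x = rack/tray left, approach tilted toward robot by tilt deg, yaw of frame deg"
    Rz=R.from_euler("z",yaw,degrees=True)
    a=np.radians(tilt)
    M=np.array([[0,1,0],[-np.sin(a),0,-np.cos(a)],[-np.cos(a),0,np.sin(a)]]).T
    return Rz*R.from_matrix(M)
E
python3 - <<'E'
from h import *
np.set_printoptions(precision=4,suppress=True)
print(step([.565,-.18,.28],tooldown(-3.5,30)))
E
```

```text
(array([ 28.6912,  -2.6755, -50.3588]), array([ 0.5193,  0.3018, -0.0807]))
```

Request:
step_arm:
  plan:
    - [[28.7, -2.7, -50.4, 0.52, 0.3, -0.08], [28.7, -2.7, -50.4, 0.52, 0.3, -0.08], [28.7, -2.7, -50.4, 0.52, 0.3, -0.08], [28.7, -2.7, -50.4, 0.52, 0.3, -0.08], [28.7, -2.7, -50.4, 0.52, 0.3, -0.08]]

```text
clock: 1.62
tool_pos: [0.374, -0.3635, 0.2666]
orientation: [-59.8, -0.0, 86.7]
wrist_force: [0.6, -0.8, -1.0]
gripper_width: 0.0855
```

```bash
python3 - <<'E'
from h import *
np.set_printoptions(precision=4,suppress=True)
s=sensors.get_state();print(s["clock"],s["tool_pos"],s["orientation"],step([.565,-.18,.215],tooldown(-3.5,30)))
E
```

```text
1.625 [ 0.374  -0.3635  0.2666] [-59.7936  -0.0037  86.6538] (array([ 19.4326,  -4.5905, -18.1523]), array([-0.0036,  0.0024, -0.0013]))
```

Request:
step_arm:
  plan:
    - [[19.4, -10.2, -14.9, 0, 0, 0], [19.4, -10.2, -14.9, 0, 0, 0], [19.4, -10.2, -14.9, 0, 0, 0], [19.4, -4.6, -18.2, 0, 0, 0], [19.4, -4.6, -18.2, 0, 0, 0]]

```text
clock: 2.25
tool_pos: [0.5653, -0.1801, 0.2139]
orientation: [-59.8, -0.0, 86.7]
wrist_force: [-0.4, -0.2, -0.6]
gripper_width: 0.0854
```

```bash
python3 - <<'E'
from h import *
np.set_printoptions(precision=4,suppress=True)
s=sensors.get_state();print(s["clock"],s["tool_pos"],s["orientation"],s["qpos"])
im=optics.snapshot("wrist"); cv2.imwrite("pics/w1.png",im[:,:,::-1])
np.save("w1.npy",[s["tool_pos"],s["orientation"]])
for l in ["seat_fine","seat_coarse_a","screw_coarse_b_shank","screw_coarse_b_thread","bail_bar","rack"]:
    print(l,[(x["bbox"],round(x["score"],2)) for x in optics.spot_in("wrist",l)][:4])
E
```

```text
2.25 [ 0.5653 -0.1801  0.2139] [-59.8475  -0.0333  86.7157] [   0.5283   25.9874   24.8456   -2.2201 -118.9357  -94.3558]
seat_fine [([253.2, 177.2, 62.7, 131.8], 0.6), ([260.6, 347.4, 23.2, 6.6], 0.58)]
seat_coarse_a [([336.1, 178.7, 70.4, 129.2], 0.93), ([158.7, 175.9, 73.5, 131.6], 0.9)]
screw_coarse_b_shank [([171.1, 185.4, 48.3, 145.8], 0.66)]
screw_coarse_b_thread [([174.4, 180.7, 44.7, 149.8], 0.86)]
bail_bar [([55.8, 100.6, 455.3, 60.1], 0.69), ([173.6, 183.3, 43.4, 146.1], 0.24)]
rack [([53.7, 97.5, 456.5, 225.3], 0.65)]
```

View pics/w1.png

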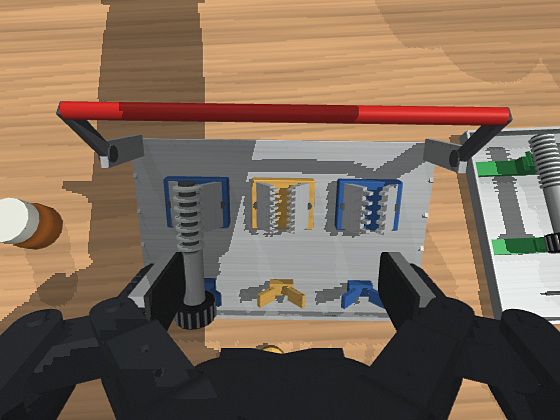

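```bash
python3 - <<'E'
import cv2
a=cv2.imread("pics/w1.png")[170:240,160:420]
cv2.imwrite("pics/w1z.png",cv2.resize(a,None,fx=3,fy=6,interpolation=cv2.INTER_CUBIC))
E
```

```text
(no output)
```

View pics/w1z.png

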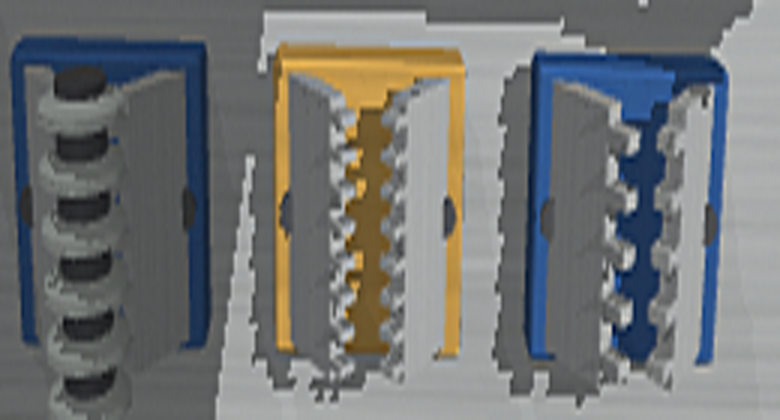

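```bash
cat > fit.py <<'E'
from h import *
from scipy.optimize import least_squares
np.set_printoptions(precision=4,suppress=True)
p,o=np.load("w1.npy"); P=campose("wrist",dict(tool_pos=p,orientation=o))
def frame(yaw):
    c=R.from_euler("z",yaw,degrees=True).as_matrix(); t=np.radians(30)
    ex=c@[-np.cos(t),0,np.sin(t)]; ez=c@[np.sin(t),0,np.cos(t)]; return np.c_[ex,np.cross(ez,ex),ez]
# local y = ez x ex = -rack left ; a at left
def pts(v,s):
    x,y,z,yaw,th=v; F=frame(yaw)
    L=[(0,-.074,-.006),(0,0,-.006),(0,.074,-.006),(s,.074,.011)]+[(.048-.048*np.cos(th),k,.018+.048*np.sin(th)) for k in(.122,-.122)]+[(.048,k,.018) for k in(.122,-.122)]
    return np.array([x,y,z])+np.array(L)@F.T
uv=np.array([(376,203.3),(283.3,202.7),(190.5,201.3),(188.7,217.),(60,107),(509,116),(113,157),(457,157)])
if __name__=="__main__":
  for s in(.004,-.004):
    f=lambda v:((proj(P,pts(v,s))-uv)*np.array([[1,1]]*6+[[.2,.2]]*2)).ravel()
    q=least_squares(f,[.505,-.18,.1,-3.5,2.],x_scale=[.01,.01,.01,1,.1],loss="soft_l1"); print(s,q.x,q.cost); print(f(q.x).reshape(-1,2).T)
E
python3 fit.py
```

```text
0.004 [ 0.5076 -0.1754  0.1054 -4.2711  2.0749] 23.494115873658668
[[ -0.2422  -0.2922  -0.0909  -4.9005   1.4028   0.3475  -1.1897   0.9456]
 [  1.3683   0.3715   0.1772 -14.394    0.9411  -0.7076  -2.8165  -1.6309]]
-0.004 [ 0.5076 -0.1754  0.1055 -4.2613  2.0744] 12.68900305692037
[[-0.2387 -0.2983 -0.1088 -4.2274  1.333   0.3677 -1.1981  0.9466]
 [ 1.3337  0.3522  0.1732 -4.1842  0.9747 -0.7421 -2.8169 -1.6426]]
```

```bash
python3 - <<'E'
from h import *
np.set_printoptions(precision=3,suppress=True)
for p in ([.54,-.1,.27],[.48,.17,.2],[.48,.17,.17]): print(step(p,tooldown(1.5,0)))
E
```

```text
(array([ 8.169, -3.08 ,  5.089]), array([-0.522, -0.085,  0.022]))
(array([34.765,  6.763,  8.212]), array([-0.522, -0.085,  0.022]))
(array([34.768,  9.364,  6.717]), array([-0.522, -0.085,  0.022]))
```

Request:
step_arm:
  plan:
    - [[8.2, -3.1, 5.1, -0.522, -0.085, 0.022], [8.2, -3.1, 5.1, -0.522, -0.085, 0.022], [34.8, 6.8, 8.2, -0.522, -0.085, 0.022], [34.8, 6.8, 8.2, -0.522, -0.085, 0.022], [34.8, 6.8, 8.2, -0.522, -0.085, 0.022]]

```text
clock: 3.22
tool_pos: [0.4993, 0.079, 0.2243]
orientation: [-90.1, -0.1, 91.5]
wrist_force: [0.4, 1.1, -0.3]
gripper_width: 0.0847
```

```bash
python3 - <<'E'
from h import *
np.set_printoptions(precision=3,suppress=True)
s=sensors.get_state();print(s["tool_pos"],s["orientation"]);print(step([.48,.17,.17],tooldown(1.5,0)))
E
```

```text
[0.499 0.079 0.224] [-90.142  -0.146  91.506]
(array([9.131, 5.452, 1.707]), array([0.002, 0.   , 0.003]))
```

Request:
step_arm:
  plan:
    - [[9.1, 5.4, 1.7, 0, 0, 0], [9.1, 5.4, 1.7, 0, 0, 0], [9.1, 5.4, 1.7, 0, 0, 0]]
  grip: 0.2

```text
clock: 3.6
tool_pos: [0.4797, 0.1699, 0.1678]
orientation: [-89.8, -0.0, 91.7]
wrist_force: [0.6, -0.3, -0.2]
gripper_width: 0.0515
```

```bash
python3 - <<'E'
from h import *
s=sensors.get_state();print(s["clock"],s["tool_pos"],s["orientation"])
im=optics.snapshot("wrist"); cv2.imwrite("pics/w2.png",im[:,:,::-1])
np.save("w2.npy",[s["tool_pos"],s["orientation"]])
for l in ["screw_fine_shank","screw_coarse_a_shank","guide_pin"]:
    print(l,[(x["bbox"],round(x["score"],2)) for x in optics.spot_in("wrist",l)][:4])
E
```

```text
3.6 [0.47967178 0.16992498 0.16778104] [-8.98232823e+01 -1.37950926e-02  9.17171502e+01]
screw_fine_shank [([172.2, 135.7, 35.4, 145.7], 0.56), ([226.1, 294.8, 105.3, 9.6], 0.36)]
screw_coarse_a_shank []
guide_pin [([262.1, 138.7, 40.7, 149.0], 0.9)]
```

View pics/w2.png

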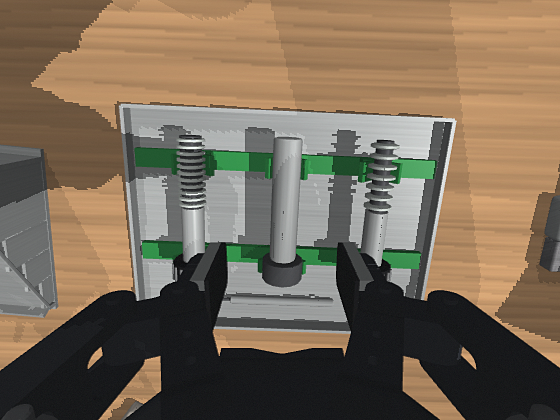

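```bash
python3 - <<'E'
from h import *
np.set_printoptions(precision=4,suppress=True)
p,o=np.load("w2.npy"); P=campose("wrist",dict(tool_pos=p,orientation=o))
for n,uvs in dict(fine=[(190,137),(193,209),(194,250)],coarse=[(384,143),(375.5,212),(371.5,250)],pin=[(287,140),(285,262)]).items():
    print(n,[onz(P,u,.045).round(4) for u in uvs])
im=cv2.imread("pics/w2.png"); a=im[125:275,160:220]; b=im[125:275,350:410]
cv2.imwrite("pics/w2z.png",cv2.resize(np.hstack([a,b]),None,fx=4,fy=4,interpolation=cv2.INTER_CUBIC))
E
```

```text
fine [array([0.4335, 0.1013, 0.045 ]), array([0.489 , 0.1012, 0.045 ]), array([0.5239, 0.1005, 0.045 ])]
coarse [array([0.4336, 0.2447, 0.045 ]), array([0.4872, 0.2442, 0.045 ]), array([0.5196, 0.2445, 0.045 ])]
pin [array([0.4335, 0.1728, 0.045 ]), array([0.5324, 0.1746, 0.045 ])]
```

View pics/w2z.png

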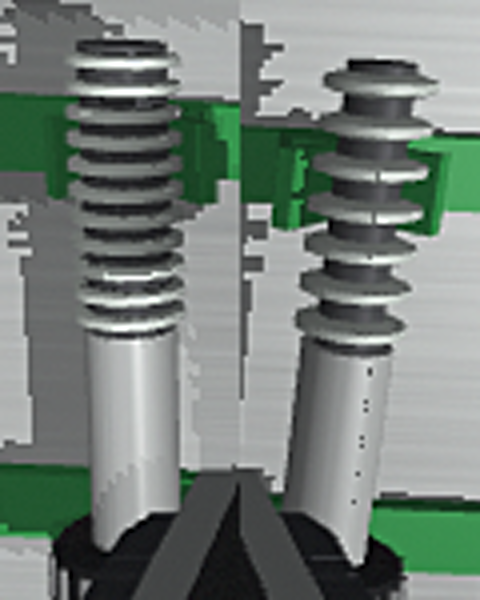

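```bash
python3 - <<'E'
from h import *
np.set_printoptions(precision=3,suppress=True)
for p in ([.5105,.2445,.12],[.5105,.2445,.041]): print(step(p,tooldown(-.7,0)))
E
```

```text
(array([ 7.549,  5.048, -3.082]), array([0.001, 0.038, 0.002]))
(array([ 7.536, 12.948, -3.078]), array([0.001, 0.038, 0.002]))
```

Request:
step_arm:
  plan:
    - [[7.5, 5, -3.1, 0, 0.038, 0], [7.5, 5, -3.1, 0, 0.038, 0], [7.5, 9.5, -3.1, 0, 0.038, 0], [7.5, 12.9, -3.1, 0, 0.038, 0], [7.5, 12.9, -3.1, 0, 0.038, 0]]

```text
clock: 4.42
tool_pos: [0.5089, 0.2429, 0.0377]
orientation: [-89.7, 0.1, 89.3]
wrist_force: [-0.6, -0.8, 0.4]
gripper_width: 0.0511
```

Request:
step_arm:
  plan:
    - [[0, 0, 0, 0, 0, 0], [0, 0, 0, 0, 0, 0], [0, 0, 0, 0, 0, 0], [0, 0, 0, 0, 0, 0]]
  grip: -1

```text
clock: 4.92
tool_pos: [0.511, 0.2463, 0.0425]
orientation: [-90.1, -0.2, 89.4]
wrist_force: [0.1, 4.6, 6.8]
gripper_width: 0.0164
```

```bash
cat >> h.py <<'E'
import json
MID=np.array([.5076,-.1754,.1054]); YAW=-4.27
def rackpt(x,y,z):
    c=R.from_euler("z",YAW,degrees=True).as_matrix(); t=np.pi/6
    ex=c@[-np.cos(t),0,np.sin(t)]; ez=c@[np.sin(t),0,np.cos(t)]
    return MID+x*ex+y*np.cross(ez,ex)+z*ez
E
python3 - <<'E'
from h import *
np.set_printoptions(precision=3,suppress=True)
h=rackpt(-.055,-.074,.053);print(h, rackpt(-.055,-.074,.003))
for p in ([.5105,.2445,.13],[.58,.1,.22],rackpt(-.055,-.074,.083),h): print(step(p,tooldown(YAW,30)))
E
```

```text
[ 0.587 -0.107  0.124] [ 0.562 -0.105  0.08 ]
(array([-0.146, -8.752,  0.03 ]), array([ 0.526,  0.064, -0.013]))
(array([-14.494, -17.788,  -7.082]), array([ 0.526,  0.064, -0.013]))
(array([-35.322, -10.837,  -9.465]), array([ 0.526,  0.064, -0.013]))
(array([-35.234,  -8.242,  -7.962]), array([ 0.526,  0.064, -0.013]))
```

Request:
step_arm:
  plan:
    - [[0, -5, 0, 0, 0, 0], [0, -9, 0, 0, 0, 0], [-14.5, -17.8, -7.1, 0.526, 0.064, -0.013], [-14.5, -17.8, -7.1, 0.526, 0.064, -0.013], [-14.5, -17.8, -7.1, 0.526, 0.064, -0.013]]

```text
clock: 5.55
tool_pos: [0.5801, 0.0976, 0.219]
orientation: [-59.5, 0.1, 85.7]
wrist_force: [2.0, 1.8, -1.9]
gripper_width: 0.0159
```

```bash
python3 - <<'E'
from h import *
np.set_printoptions(precision=3,suppress=True)
s=sensors.get_state();print(s["clock"],s["tool_pos"],s["gripper_width"])
for p in (rackpt(-.055,-.074,.093),rackpt(-.055,-.074,.033)): print(p,step(p,tooldown(YAW,30)))
E
```

```text
5.55 [0.58  0.098 0.219] 0.015935231707836527
[ 0.607 -0.109  0.158] (array([-20.347,   3.12 ,  -6.731]), array([-0.009, -0.001, -0.002]))
[ 0.577 -0.106  0.106] (array([-20.334,   9.12 ,  -6.784]), array([-0.009, -0.001, -0.002]))
```

Request:
step_arm:
  plan:
    - [[-20.3, -1, -6.7, -0.009, 0, 0], [-20.3, -1, -6.7, -0.009, 0, 0], [-20.3, -1, -6.7, -0.009, 0, 0], [-20.3, 4, -6.8, -0.009, 0, 0], [-20.3, 9.1, -6.8, -0.009, 0, 0]]

```text
clock: 6.18
tool_pos: [0.5761, -0.1071, 0.1027]
orientation: [-60.2, 0.2, 85.5]
wrist_force: [0.7, 0.4, -3.6]
gripper_width: 0.0159
```

Request:
step_arm:
  plan:
    - [[0, 0, 0, 0, 0, 0], [0, 0, 0, 0, 0, 0]]

```text
clock: 6.42
tool_pos: [0.5777, -0.1049, 0.1065]
orientation: [-60.4, 0.3, 85.7]
wrist_force: [-0.0, -1.1, -1.8]
gripper_width: 0.016
```

```bash
python3 - <<'E'
from h import *
s=sensors.get_state();print(s["clock"],s["tool_pos"],s["orientation"],s["wrist_force"])
im=optics.snapshot("wrist"); cv2.imwrite("pics/w3.png",im[:,:,::-1])
np.save("w3.npy",[s["tool_pos"],s["orientation"]])
h=rackpt(-.055,-.074,.003); print(step(h,tooldown(YAW,30)))
P=campose("wrist")
print(proj(P,[rackpt(0,-.074,0),rackpt(0,-.074,-.006),rackpt(0,.074,-.006),rackpt(-.004,.074,0),rackpt(-.004,.074,.011)]).round(1))
cv2.imwrite("pics/w3z.png",cv2.resize(im[80:300,60:400,::-1],None,fx=2.35,fy=2.35,interpolation=cv2.INTER_CUBIC))
E
```

```text
6.425 [ 0.5777239  -0.10494268  0.1065375 ] [-60.35230432   0.25654861  85.73234231] [-0.03772384 -1.13704784 -1.78119713]
(array([-0.16076022,  3.14587692,  0.09202699]), array([ 0.00838639, -0.00182294, -0.00361529]))
[[277.8 136.6]
 [277.9 135.4]
 [-25.8 135.7]
 [-35.1 145.5]
 [-58.4 148.5]]
```

View pics/w3z.png

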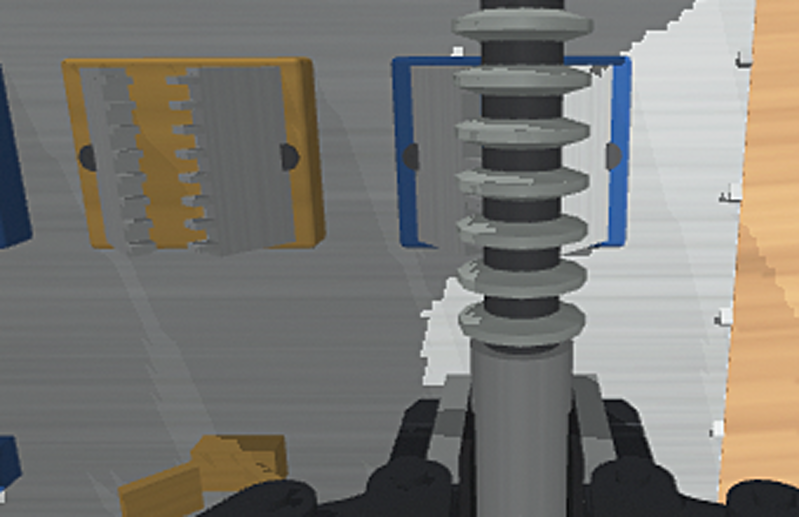

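```bash
cat > fit2.py <<'E'
from fit import *
p3,o3=np.load("w3.npy"); P3=campose("wrist",dict(tool_pos=p3,orientation=o3))
def res(v):
    x,y,z,yaw,th,zf,s=v; F=frame(yaw); g=lambda L:np.array([x,y,z])+np.array(L)@F.T
    A=[(0,-.074,zf),(0,0,zf),(0,.074,zf),(0,-.074,-.006),(s,.074,.011)]+[(.048-.048*np.cos(th),k,.018+.048*np.sin(th)) for k in(.122,-.122)]
    a=proj(P,g(A))-[(369.7,206.7),(282.5,206),(196.2,204.7),(376,212.5),(188,217),(60,107),(509,116)]
    b=proj(P3,g([(0,-.074,zf),(0,0,zf),(0,0,-.006)]))-[(277.9,146.8),(140.4,146.8),(127,146.4)]
    a[4,0]*=.1; b[2,0]*=.1;a[3]*=.5; return np.r_[a,b].ravel()
q=least_squares(res,[.505,-.18,.1,-3.5,2.,-.028,0],x_scale=[.01,.01,.01,1,.1,.01,.01],loss="soft_l1")
print(q.x,q.cost);print(res(q.x).reshape(-1,2).T)
x,y,z,yaw,*_=q.x;F=frame(yaw)
# held screw crest4 in view 3: axis pt at known tool location
T=R.from_euler("xyz",o3,degrees=True).as_matrix()
for sx in (.048,.050,.052,.054): print(sx,proj(P3,p3+T@[0,.003-.011,sx]))
sh=p3+T@[0,.003,0]; print("shank in seat_a frame",(sh-[x,y,z])@F-[0,-.074,0])
E
python3 fit2.py
```

```text
[ 0.5156 -0.1764  0.1061 -4.4051  2.2405 -0.0262  0.0007] 6.428035101151538
[[-0.0611  0.0074 -0.6633  0.0479 -0.5684  0.6948  0.169   0.1928 -0.5174
  -0.5016]
 [ 0.3658 -0.634  -1.0306  1.0261  0.0033  0.4378 -0.2598 -0.4511 -0.5808
   4.9845]]
0.048 [[281.4609 169.998 ]]
0.05 [[281.4646 164.3468]]
0.052 [[281.4682 158.6413]]
0.054 [[281.4719 152.8808]]
shank in seat_a frame [-0.0487 -0.002   0.0256]
```

Request:
step_arm:
  plan:
    - [[-0.22, 0.6, 0.1, 0, 0, 0], [-0.22, 1.2, 0.1, 0, 0, 0], [-0.22, 1.7, 0.1, 0, 0, 0], [-0.22, 1.7, 0.1, 0, 0, 0]]

```text
clock: 6.98
tool_pos: [0.5673, -0.1062, 0.0907]
orientation: [-60.2, 0.2, 85.7]
wrist_force: [0.3, 1.0, -2.6]
gripper_width: 0.0163
```

Request:
step_arm:
  plan:
    - [[0, 0.2, 0, 0, 0, 0], [0, 0.3, 0, 0, 0, 0], [0, 0.4, 0, 0, 0, 0], [0, 0.4, 0, 0, 0, 0]]

```text
clock: 7.48
tool_pos: [0.5656, -0.1062, 0.0876]
orientation: [-60.3, 0.2, 85.7]
wrist_force: [-0.1, -0.1, -2.9]
gripper_width: 0.0163
```

Request:
step_arm:
  plan:
    - [[0, 0.1, 0, 0, 0, 0], [0, 0.1, 0, 0, 0, 0], [0, 0.2, 0, 0, 0, 0], [0, 0.2, 0, 0, 0, 0]]

```text
clock: 7.98
tool_pos: [0.5646, -0.106, 0.0858]
orientation: [-60.3, 0.2, 85.7]
wrist_force: [-0.2, 0.6, -2.3]
gripper_width: 0.0161
```

Request:
step_arm:
  plan:
    - [[0, 0.1, 0, 0, 0, 0], [0, 0.1, 0, 0, 0, 0], [0, 0.1, 0, 0, 0, 0]]

```text
clock: 8.35
tool_pos: [0.5642, -0.106, 0.0851]
orientation: [-60.3, 0.2, 85.7]
wrist_force: [-0.3, 0.6, -1.7]
gripper_width: 0.0162
```

Request:
step_arm:
  plan:
    - [[0, 0.1, 0, 0, 0, 0], [0, 0.1, 0, 0, 0, 0], [0, 0.1, 0, 0, 0, 0]]

```text
clock: 8.72
tool_pos: [0.5637, -0.106, 0.0842]
orientation: [-60.3, 0.2, 85.7]
wrist_force: [0.3, 0.4, -3.4]
gripper_width: 0.0158
```

Request:
step_arm:
  plan:
    - [[0, 0.1, 0, 0, 0, 0], [0, 0.1, 0, 0, 0, 0], [0, 0.1, 0, 0, 0, 0]]

```text
clock: 9.1
tool_pos: [0.5631, -0.106, 0.0833]
orientation: [-60.3, 0.2, 85.7]
wrist_force: [-0.9, 0.9, -3.0]
gripper_width: 0.016
```

Request:
step_arm:
  plan:
    - [[0, 0.1, 0, 0, 0, 0], [0, 0.1, 0, 0, 0, 0], [0, 0.1, 0, 0, 0, 0]]

```text
clock: 9.48
tool_pos: [0.5626, -0.106, 0.0825]
orientation: [-60.3, 0.2, 85.7]
wrist_force: [-1.2, -0.0, -1.4]
gripper_width: 0.0157
```

Request:
step_arm:
  plan:
    - [[0, 0.1, 0, 0, 0, 0], [0, 0.1, 0, 0, 0, 0], [0, 0.1, 0, 0, 0, 0]]

```text
clock: 9.85
tool_pos: [0.5621, -0.106, 0.0819]
orientation: [-60.3, 0.2, 85.7]
wrist_force: [-1.2, -0.3, 2.1]
gripper_width: 0.0164
```

Request:
step_arm:
  plan:
    - [[0, 0.1, 0, 0, 0, 0], [0, 0.1, 0, 0, 0, 0], [0, 0.1, 0, 0, 0, 0]]

```text
clock: 10.22
tool_pos: [0.562, -0.106, 0.0817]
orientation: [-60.3, 0.2, 85.7]
wrist_force: [0.8, 1.0, 5.7]
gripper_width: 0.0163
```

Request:
step_arm:
  plan:
    - [[0, 0, 0.1, 0, 0, 0], [0, 0, 0.2, 0, 0, 0], [0, 0, 0.2, 0, 0, 0]]

```text
clock: 10.6
tool_pos: [0.5613, -0.1058, 0.0819]
orientation: [-60.5, 0.2, 85.7]
wrist_force: [6.4, -0.8, 2.0]
gripper_width: 0.0155
```

Request:
step_arm:
  plan:
    - [[0, 0, 0.1, 0, 0, 0], [0, 0, 0.1, 0, 0, 0], [0, 0, 0.1, 0, 0, 0]]

```text
clock: 10.98
tool_pos: [0.5608, -0.1058, 0.0822]
orientation: [-60.6, 0.2, 85.7]
wrist_force: [7.9, -1.3, 0.4]
gripper_width: 0.0164
```

Request:
step_arm:
  plan:
    - [[0, 0, -0.3, 0, 0, 0], [0, 0, -0.3, 0, 0, 0], [0, 0, -0.5, 0, 0, 0], [0, 0, -0.5, 0, 0, 0]]

```text
clock: 11.48
tool_pos: [0.5621, -0.1059, 0.0815]
orientation: [-60.0, 0.2, 85.8]
wrist_force: [-5.8, 3.4, 12.0]
gripper_width: 0.0163
```

```bash
python3 - <<'E'
from h import *
s=sensors.get_state();print(s["clock"],s["tool_pos"],s["orientation"],s["wrist_force"])
w=optics.snapshot("wrist"); c=optics.snapshot("scene")
np.save("w4.npy",[s["tool_pos"],s["orientation"]])
cv2.imwrite("pics/w4.png",w[:,:,::-1])
a=cv2.resize(w[90:290,130:400,::-1],(540,400)); b=cv2.resize(c[155:285,135:265,::-1],(400,400),interpolation=cv2.INTER_CUBIC)
cv2.imwrite("pics/v4.png",np.hstack([a,b])[:, :800] if 0 else cv2.resize(np.hstack([a,b]),(800,340)))
E
```

```text
11.475 [ 0.56205511 -0.10593492  0.08146807] [-60.03246306   0.23631605  85.76514366] [-5.76570307  3.44429787 11.96970201]
```

View pics/v4.png

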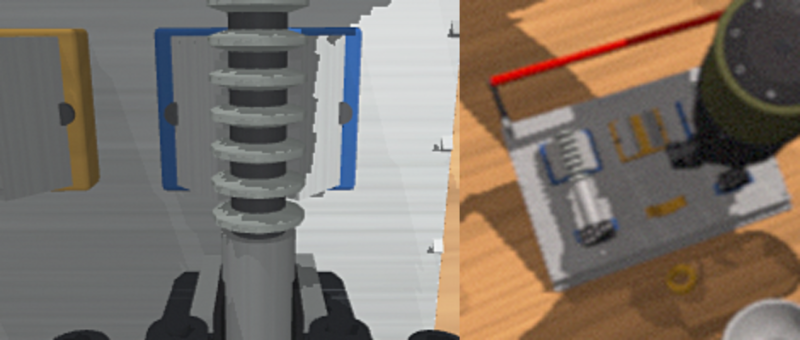

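Request:
step_arm:
  plan:
    - [[0, 0, 0.2, 0, 0, 0], [0, 0, 0.2, 0, 0, 0]]

```text
clock: 11.82
tool_pos: [0.5619, -0.1059, 0.0816]
orientation: [-60.3, 0.2, 85.7]
wrist_force: [1.1, 0.9, 5.5]
gripper_width: 0.0158
```

Request:
step_arm:
  plan:
    - [[0, 0, 0, 0, 0, 0], [0, 0, 0, 0, 0, 0], [0, 0, 0, 0, 0, 0]]
  grip: 0

```text
clock: 12.2
tool_pos: [0.5615, -0.1058, 0.0801]
orientation: [-60.2, 0.2, 85.7]
wrist_force: [-0.1, -0.6, -0.0]
gripper_width: 0.0424
```

Request:
step_arm:
  plan:
    - [[0, -2, 0, 0, 0, 0], [0, -5, 0, 0, 0, 0], [-3, -10, 0, 0, 0, 0], [-3, -10, 0, 0, 0, 0], [-3, -10, 0, 0, 0, 0]]

```text
clock: 12.82
tool_pos: [0.6088, -0.139, 0.1667]
orientation: [-60.2, 0.2, 85.7]
wrist_force: [-0.4, 0.4, -0.5]
gripper_width: 0.0426
```

```bash
python3 - <<'E'
from h import *
s=sensors.get_state();print(s["clock"],s["tool_pos"],s["orientation"],s["wrist_force"])
w=optics.snapshot("wrist"); np.save("w5.npy",[s["tool_pos"],s["orientation"]])
cv2.imwrite("pics/w5.png",w[:,:,::-1])
cv2.imwrite("pics/w5z.png",cv2.resize(w[100:350,70:410,::-1],None,fx=2.35,fy=2.35,interpolation=cv2.INTER_CUBIC))
E
```

```text
12.825 [ 0.6087788  -0.13902745  0.16672332] [-60.211672     0.17643186  85.69057523] [-0.43270313  0.3944067  -0.51186676]
```

View pics/w5z.png

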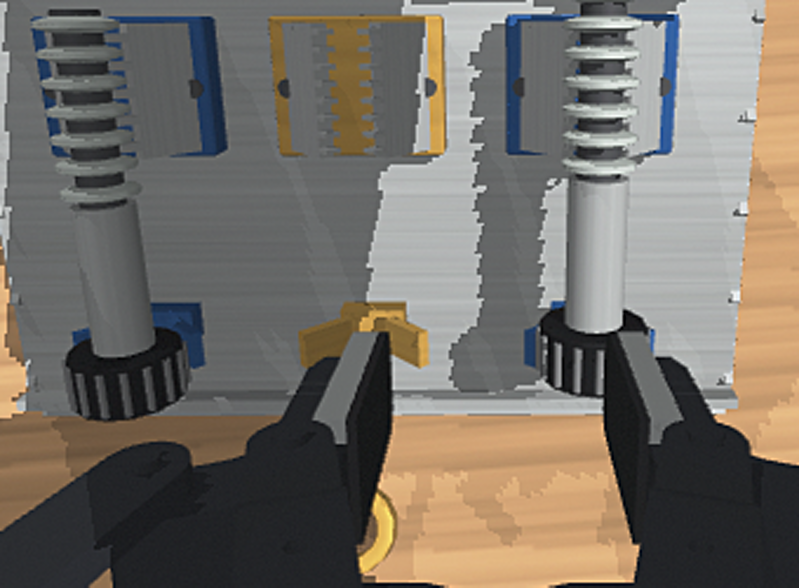

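```bash
python3 - <<'E'
from h import *
np.set_printoptions(precision=3,suppress=True)
for p in ([.58,-.05,.22],[.511,.101,.13],[.511,.101,.041]): print(step(p,tooldown(-.7,0)))
E
```

```text
(array([ 8.622, -2.939,  5.723]), array([-0.521, -0.062,  0.013]))
(array([23.193,  8.813,  8.211]), array([-0.521, -0.062,  0.013]))
(array([23.221, 16.532,  3.78 ]), array([-0.521, -0.062,  0.013]))
```

Request:
step_arm:
  plan:
    - [[8.6, -2.9, 5.7, -0.521, -0.062, 0.013], [8.6, -2.9, 5.7, -0.521, -0.062, 0.013], [23.2, 8.8, 8.2, -0.521, -0.062, 0.013], [23.2, 8.8, 8.2, -0.521, -0.062, 0.013], [23.2, 8.8, 8.2, -0.521, -0.062, 0.013]]
  grip: 0.2

```text
clock: 13.5
tool_pos: [0.5097, 0.1009, 0.13]
orientation: [-90.1, 0.0, 89.4]
wrist_force: [0.9, 1.0, 0.3]
gripper_width: 0.0512
```

```bash
python3 - <<'E'
from h import *
np.set_printoptions(precision=3,suppress=True)
s=sensors.get_state();print(s["clock"],s["tool_pos"],s["orientation"])
for p in ([.511,.101,.1],[.511,.101,.041]): print(step(p,tooldown(-.7,0)))
E
```

```text
13.5 [0.51  0.101 0.13 ] [-90.108   0.009  89.354]
(array([ 0.008,  3.002, -0.119]), array([ 0.002,  0.001, -0.   ]))
(array([ 0.009,  8.902, -0.108]), array([ 0.002,  0.001, -0.   ]))
```

Request:
step_arm:
  plan:
    - [[0, 4, 0, 0, 0, 0], [0, 8.8, 0, 0, 0, 0], [0, 8.8, 0, 0, 0, 0]]

```text
clock: 13.88
tool_pos: [0.5088, 0.0985, 0.039]
orientation: [-89.6, 0.3, 89.3]
wrist_force: [0.3, 0.7, 1.3]
gripper_width: 0.0512
```

Request:
step_arm:
  plan:
    - [[0, 0, 0, 0, 0, 0], [0, 0, 0, 0, 0, 0], [0, 0, 0, 0, 0, 0], [0, 0, 0, 0, 0, 0]]
  grip: -1

```text
clock: 14.38
tool_pos: [0.5136, 0.0985, 0.0465]
orientation: [-90.3, 0.1, 89.3]
wrist_force: [-1.2, -4.4, 4.4]
gripper_width: 0.0161
```

```bash
python3 - <<'E'
from h import *
np.set_printoptions(precision=3,suppress=True)
s=sensors.get_state();print(s["clock"],s["tool_pos"],s["orientation"],s["gripper_width"])
for p in ([.511,.101,.13],[.59,0,.225],[.5597+.05,-.1797,.0796+.0866]): print(step(p,tooldown(-4.4,30)))
E
```

```text
14.375 [0.514 0.099 0.046] [-90.291   0.095  89.275] 0.016060721950553473
(array([ 0.231, -8.353,  0.22 ]), array([ 0.529,  0.062, -0.018]))
(array([ -9.784, -17.795,  -7.855]), array([ 0.529,  0.062, -0.018]))
(array([-27.718, -11.874, -10.023]), array([ 0.529,  0.062, -0.018]))
```

Request:
step_arm:
  plan:
    - [[0, -4, 0, 0, 0, 0], [0, -9, 0, 0, 0, 0], [-9.8, -17.8, -7.9, 0.529, 0.062, -0.018], [-9.8, -17.8, -7.9, 0.529, 0.062, -0.018], [-9.8, -17.8, -7.9, 0.529, 0.062, -0.018]]

```text
clock: 15.0
tool_pos: [0.5901, 0.0011, 0.2247]
orientation: [-61.3, -0.2, 85.8]
wrist_force: [0.8, 1.8, -2.3]
gripper_width: 0.0161
```

```bash
python3 - <<'E'
from h import *
np.set_printoptions(precision=3,suppress=True)
s=sensors.get_state();print(s["clock"],s["tool_pos"],s["orientation"],s["gripper_width"])
g=np.array([.5597,-.1797,.0796]);
for d in (.1,.03): print(step(g+d*np.array([.5,-.038,.866]),tooldown(-4.4,30)))
E
```

```text
15.0 [0.59  0.001 0.225] [-61.325  -0.154  85.761] 0.016126819437147256
(array([-18.285,   3.496,  -5.694]), array([0.023, 0.004, 0.001]))
(array([-18.295,  10.499,  -5.523]), array([0.023, 0.004, 0.001]))
```

Request:
step_arm:
  plan:
    - [[-18.3, 0, -5.7, 0.015, 0.004, 0], [-18.3, 0, -5.7, 0.015, 0.004, 0], [-18.3, 0, -5.7, 0.015, 0.004, 0], [-18.3, 5, -5.6, 0.015, 0.004, 0], [-18.3, 10.5, -5.5, 0.015, 0.004, 0]]

```text
clock: 15.62
tool_pos: [0.5732, -0.1811, 0.1006]
orientation: [-60.5, 0.0, 85.4]
wrist_force: [0.9, 0.4, -4.1]
gripper_width: 0.0158
```

Request:
step_arm:
  plan:
    - [[0, 0, 0, 0, 0, 0], [0, 0, 0, 0, 0, 0], [0, 0, 0, 0, 0, 0]]

```text
clock: 16.0
tool_pos: [0.5751, -0.1799, 0.1048]
orientation: [-60.7, 0.1, 85.6]
wrist_force: [-0.4, 0.1, -2.8]
gripper_width: 0.0156
```

```bash
python3 - <<'E'
from h import *
np.set_printoptions(precision=4,suppress=True)
s=sensors.get_state();print(s["clock"],s["tool_pos"],s["orientation"],s["wrist_force"])
im=optics.snapshot("wrist"); cv2.imwrite("pics/w6.png",im[:,:,::-1])
np.save("w6.npy",[s["tool_pos"],s["orientation"]])
P=campose("wrist"); T=R.from_euler("xyz",s["orientation"],degrees=True).as_matrix()
for sx in (.048,.051,.054): print(sx,proj(P,s["tool_pos"]+T@[0,.003-.011,sx]))
print(step([.5597,-.1797,.0796],tooldown(-4.4,30)))
cv2.imwrite("pics/w6z.png",cv2.resize(im[80:300,110:450,::-1],None,fx=2.35,fy=2.35,interpolation=cv2.INTER_CUBIC))
E
```

```text
16.0 [ 0.5751 -0.1799  0.1048] [-60.7419   0.0899  85.6065] [-0.3976  0.0626 -2.7658]
0.048 [[281.3201 170.289 ]]
0.051 [[281.3249 161.765 ]]
0.054 [[281.3298 153.1175]]
(array([-0.0954,  2.9083,  0.104 ]), array([ 0.0123, -0.0006, -0.0012]))
```

View pics/w6z.png

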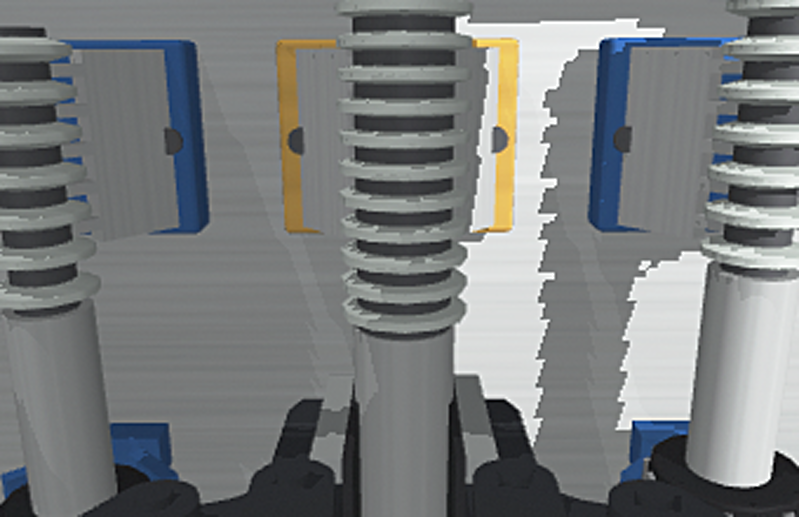

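Request:
step_arm:
  plan:
    - [[-0.11, 0.8, -0.13, 0.012, 0, 0], [-0.11, 1.6, -0.13, 0.012, 0, 0], [-0.11, 2.3, -0.13, 0.012, 0, 0], [-0.11, 2.3, -0.13, 0.012, 0, 0]]

```text
clock: 16.55
tool_pos: [0.5633, -0.1802, 0.0822]
orientation: [-59.9, 0.1, 85.6]
wrist_force: [2.2, -1.0, 0.4]
gripper_width: 0.0157
```

Request:
step_arm:
  plan:
    - [[0, 0.1, 0, 0, 0, 0], [0, 0.2, 0, 0, 0, 0], [0, 0.2, 0, 0, 0, 0], [0, 0.2, 0, 0, 0, 0]]

```text
clock: 17.05
tool_pos: [0.5632, -0.1802, 0.0821]
orientation: [-60.0, 0.1, 85.6]
wrist_force: [6.9, 1.6, 7.2]
gripper_width: 0.0159
```

Request:
step_arm:
  plan:
    - [[0, 0.1, 0, 0, 0, 0], [0, 0.1, 0, 0, 0, 0], [0, 0.1, 0, 0, 0, 0]]

```text
clock: 17.42
tool_pos: [0.5632, -0.1802, 0.0821]
orientation: [-60.1, 0.2, 85.7]
wrist_force: [7.2, 1.9, 10.3]
gripper_width: 0.0162
```

Request:
step_arm:
  plan:
    - [[0, 0.1, 0, 0, 0, 0], [0, 0.1, 0, 0, 0, 0], [0, 0.1, 0, 0, 0, 0]]

```text
clock: 17.8
tool_pos: [0.5632, -0.1802, 0.0821]
orientation: [-60.2, 0.2, 85.7]
wrist_force: [7.5, 2.2, 11.9]
gripper_width: 0.016
```

Request:
step_arm:
  plan:
    - [[0, 0.1, 0, 0, 0, 0], [0, 0.1, 0, 0, 0, 0], [0, 0.1, 0, 0, 0, 0]]

```text
clock: 18.18
tool_pos: [0.5632, -0.1802, 0.082]
orientation: [-60.2, 0.2, 85.7]
wrist_force: [10.0, 2.5, 15.7]
gripper_width: 0.0157
```

Request:
step_arm:
  plan:
    - [[0, -0.3, 0, 0, 0, 0], [0, -0.3, 0, 0, 0, 0], [0, -0.3, 0.1, 0, 0, 0], [0, -0.3, 0.1, 0, 0, 0]]

```text
clock: 18.68
tool_pos: [0.5632, -0.1802, 0.0822]
orientation: [-60.1, 0.1, 85.6]
wrist_force: [10.8, 0.8, 5.6]
gripper_width: 0.0157
```

Request:
step_arm:
  plan:
    - [[0, 0, 0.1, 0, 0, 0], [0, 0, 0.1, 0, 0, 0], [0, 0, 0.1, 0, 0, 0]]

```text
clock: 19.05
tool_pos: [0.5629, -0.1802, 0.0822]
orientation: [-60.2, 0.1, 85.6]
wrist_force: [12.5, -0.8, 4.8]
gripper_width: 0.0162
```

Request:
step_arm:
  plan:
    - [[0, 0, 0.1, 0, 0, 0], [0, 0, 0.1, 0, 0, 0], [0, 0, 0.1, 0, 0, 0]]

```text
clock: 19.42
tool_pos: [0.5625, -0.1802, 0.0825]
orientation: [-60.3, 0.1, 85.6]
wrist_force: [15.2, -0.9, 3.5]
gripper_width: 0.016
```

Request:
step_arm:
  plan:
    - [[0, 0, -0.3, 0, 0, 0], [0, 0, -0.3, 0, 0, 0], [0, 0, -0.5, 0, 0, 0], [0, 0, -0.5, 0, 0, 0]]

```text
clock: 19.92
tool_pos: [0.5634, -0.1803, 0.0819]
orientation: [-59.7, 0.1, 85.7]
wrist_force: [-0.2, 3.9, 13.7]
gripper_width: 0.0159
```

```bash
python3 - <<'E'
from h import *
s=sensors.get_state();print(s["clock"],s["tool_pos"],s["orientation"],s["wrist_force"])
im=optics.snapshot("wrist"); cv2.imwrite("pics/w7.png",im[:,:,::-1])
np.save("w7.npy",[s["tool_pos"],s["orientation"]])
cv2.imwrite("pics/w7z.png",cv2.resize(im[90:310,110:450,::-1],None,fx=2.35,fy=2.35,interpolation=cv2.INTER_CUBIC))
E
```

```text
19.925 [ 0.56342227 -0.18026493  0.08191978] [-59.71606812   0.1374011   85.659631  ] [-0.23973441  3.92056456 13.67863901]
```

View pics/w7z.png

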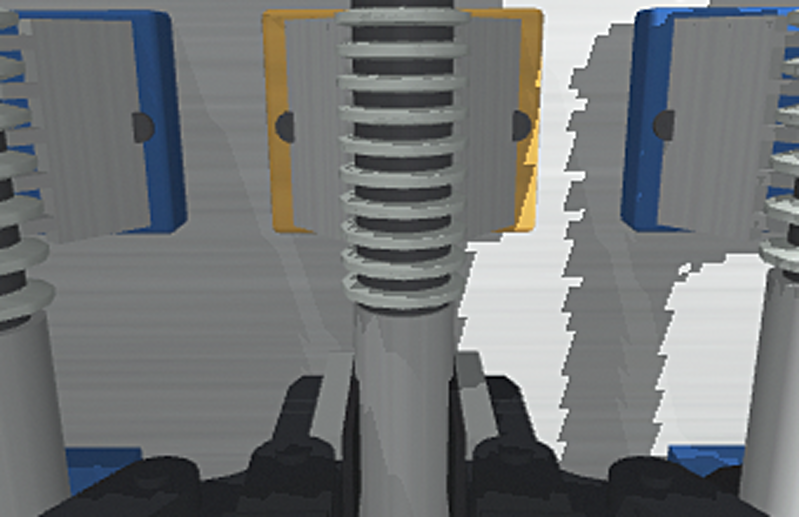

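```bash
python3 - <<'E'
import cv2,numpy as np
for n in ("w3","w4","w6","w7"):
    g=cv2.cvtColor(cv2.imread(f"pics/{n}.png"),cv2.COLOR_BGR2GRAY).astype(float)
    for r0 in ((285,300),(300,315)):
        p=cv2.resize(g[r0[0]:r0[1],250:315].mean(0)[None],None,fx=4,fy=1,interpolation=cv2.INTER_LINEAR)[0]; d=np.gradient(p)
        print(n,r0,250+np.argmax(d[:120])/4,250+(140+np.argmin(d[140:]))/4, p[130].round())
    # max ring half-width in thread rows: bright extent
    print(g[290,255:310].astype(int).tolist())
E
```

```text
w3 (285, 300) 262.75 300.75 111.0
w3 (300, 315) 262.75 300.75 112.0
[28, 36, 36, 34, 37, 24, 24, 48, 100, 96, 99, 102, 103, 104, 104, 105, 105, 108, 109, 108, 108, 109, 109, 112, 111, 112, 111, 111, 110, 110, 108, 107, 108, 108, 108, 109, 108, 105, 104, 104, 102, 102, 102, 98, 98, 97, 33, 25, 27, 36, 33, 36, 36, 33, 38]
w4 (285, 300) 262.75 300.75 116.0
w4 (300, 315) 262.75 300.75 116.0
[31, 36, 35, 34, 33, 21, 21, 50, 101, 95, 99, 103, 103, 103, 104, 105, 104, 107, 120, 118, 116, 117, 118, 119, 118, 118, 117, 117, 114, 114, 112, 111, 111, 110, 110, 110, 107, 105, 104, 105, 104, 101, 101, 98, 97, 96, 36, 21, 28, 37, 36, 35, 36, 31, 38]
w6 (285, 300) 263.75 299.75 126.0
w6 (300, 315) 263.0 300.75 126.0
[33, 41, 42, 40, 40, 30, 26, 27, 55, 115, 110, 114, 118, 117, 118, 117, 119, 121, 123, 124, 122, 122, 125, 126, 127, 126, 125, 126, 125, 124, 122, 123, 122, 122, 123, 124, 122, 118, 118, 116, 116, 114, 113, 111, 109, 37, 23, 30, 36, 43, 39, 40, 40, 33, 45]
w7 (285, 300) 264.0 299.75 129.0
w7 (300, 315) 263.0 300.75 123.0
[33, 40, 40, 40, 38, 28, 25, 25, 55, 111, 107, 110, 113, 114, 114, 116, 115, 118, 119, 120, 131, 129, 130, 131, 130, 130, 130, 128, 127, 126, 123, 123, 122, 122, 121, 121, 119, 116, 115, 113, 112, 112, 110, 109, 106, 62, 26, 30, 34, 40, 41, 40, 38, 34, 45]
```

Request:
step_arm:
  plan:
    - [[0, 0, 0.2, 0, 0, 0], [0, 0, 0.2, 0, 0, 0]]

```text
clock: 20.23
tool_pos: [0.5633, -0.1803, 0.082]
orientation: [-60.0, 0.1, 85.6]
wrist_force: [6.4, 2.2, 8.0]
gripper_width: 0.0157
```

Request:
step_arm:
  plan:
    - [[0, 0, 0, 0, 0, 0], [0, 0, 0, 0, 0, 0], [0, 0, 0, 0, 0, 0]]
  grip: 0

```text
clock: 20.6
tool_pos: [0.5612, -0.1802, 0.0791]
orientation: [-59.6, 0.1, 85.6]
wrist_force: [-0.1, 0.0, -0.4]
gripper_width: 0.0429
```

Request:
step_arm:
  plan:
    - [[0, -2, 0, 0, 0, 0], [0, -5, 0, 0, 0, 0], [0, -10, 0, 0, 0, 0], [0, -10, 0, 0, 0, 0], [0, -10, 0, 0, 0, 0]]

```text
clock: 21.22
tool_pos: [0.6118, -0.1837, 0.1652]
orientation: [-59.7, 0.0, 85.6]
wrist_force: [-0.9, -0.1, -1.4]
gripper_width: 0.0427
```

```bash
python3 - <<'E'
from h import *
s=sensors.get_state();print(s["clock"],s["tool_pos"],s["orientation"],s["wrist_force"])
w=optics.snapshot("wrist"); np.save("w8.npy",[s["tool_pos"],s["orientation"]])
cv2.imwrite("pics/w8.png",w[:,:,::-1])
cv2.imwrite("pics/w8z.png",cv2.resize(w[60:310,110:450,::-1],None,fx=2.35,fy=2.35,interpolation=cv2.INTER_CUBIC))
E
```

```text
21.225 [ 0.61184394 -0.18374844  0.16519829] [-5.96546917e+01  4.91285757e-02  8.55814543e+01] [-0.87908171 -0.12342642 -1.38564397]
```

View pics/w8z.png

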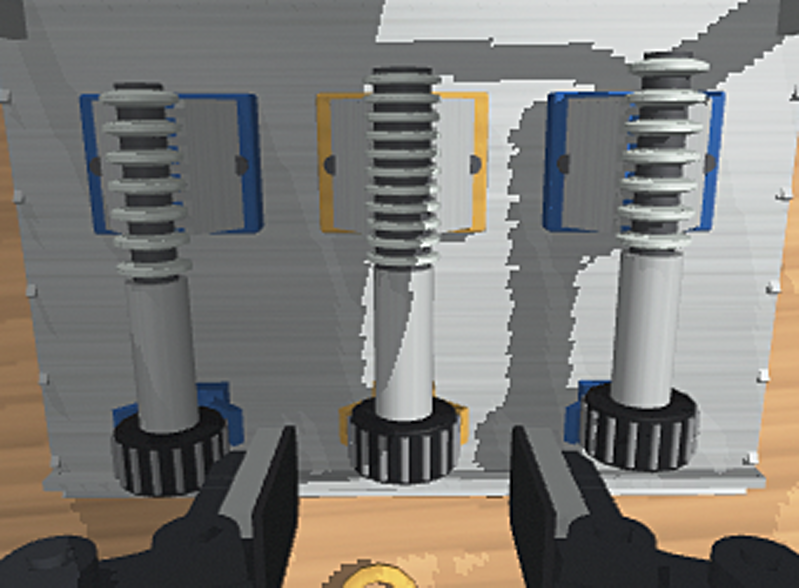

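```bash
python3 - <<'E'
from h import *
np.set_printoptions(precision=3,suppress=True)
for p in ([.60,-.15,.28],[.43,-.141,.28],[.43,-.141,.197]): print(step(p,tooldown(-4.4,0)))
P=campose("top")
for u in [(140+397/2.667,185+202*.375),(140+662/2.667,185+219*.375)]: print(onz(P,u,.192))
E
```

```text
(array([ 3.261, -9.235,  7.049]), array([-0.531, -0.   , -0.001]))
(array([ 2.849, -0.618, 21.725]), array([-0.531, -0.   , -0.001]))
(array([ 2.857,  6.54 , 17.523]), array([-0.531, -0.   , -0.001]))
[ 0.481 -0.055  0.192]
[ 0.465 -0.296  0.192]
```

Request:
step_arm:
  plan:
    - [[3.3, -9.2, 7, -0.531, 0, 0], [3.3, -9.2, 7, -0.531, 0, 0], [3.3, -9.2, 7, -0.531, 0, 0], [2.9, -0.6, 21.7, -0.531, 0, 0], [2.9, -0.6, 21.7, -0.531, 0, 0]]
  grip: -1

```text
clock: 21.9
tool_pos: [0.4731, -0.143, 0.2792]
orientation: [-90.0, 0.1, 85.6]
wrist_force: [-0.6, 0.7, 1.8]
gripper_width: -0.0002
```

```bash
python3 - <<'E'
from h import *
np.set_printoptions(precision=3,suppress=True)
print(sensors.get_state()["tool_pos"])
for p in ([.43,-.141,.28],[.43,-.141,.195]): print(step(p,tooldown(-4.4,0)))
E
```

```text
[ 0.473 -0.143  0.279]
(array([-0.134, -0.082,  4.316]), array([ 0.001, -0.   , -0.002]))
(array([-0.121,  8.418,  4.323]), array([ 0.001, -0.   , -0.002]))
```

Move behind, then push forward (tool −z) while descending slightly.

Request:
step_arm:
  plan:
    - [[0, 0, 4.3, 0, 0, 0], [0, 0, 4.3, 0, 0, 0], [0, 5, 4.3, 0, 0, 0], [0, 8.4, 4.3, 0, 0, 0], [0, 8.4, 4.3, 0, 0, 0]]

```text
clock: 22.52
tool_pos: [0.4316, -0.1398, 0.193]
orientation: [-89.8, 0.1, 85.6]
wrist_force: [-0.9, 2.0, 0.7]
gripper_width: -0.0
```

Request:
step_arm:
  plan:
    - [[0, 0, -1, 0, 0, 0], [0, 0, -2, 0, 0, 0], [0, 0, -3, 0, 0, 0], [0, 0, -4, 0, 0, 0], [0, 0.5, -5, 0, 0, 0]]

```text
clock: 23.15
tool_pos: [0.4838, -0.1439, 0.1921]
orientation: [-90.2, 0.1, 85.6]
wrist_force: [-2.4, -0.5, 2.5]
gripper_width: 0.0002
```

Request:
step_arm:
  plan:
    - [[0, 0.8, -0.6, 0, 0, 0], [0, 1.4, -1.2, 0, 0, 0], [0, 2, -1.8, 0, 0, 0], [0, 2.3, -2.3, 0, 0, 0], [0, 2.3, -2.3, 0, 0, 0]]

```text
clock: 23.78
tool_pos: [0.5056, -0.1454, 0.1675]
orientation: [-90.0, 0.1, 85.6]
wrist_force: [-3.1, -0.4, -2.3]
gripper_width: -0.0
```

Request:
step_arm:
  plan:
    - [[0, 0, 0.6, 0, 0, 0], [0, -4.8, 0.6, 0, 0, 0], [0, -4.8, -2.3, 0, 0, 0], [0, -4.8, -2.3, 0, 0, 0], [0, -2.8, -2.3, 0, 0, 0]]

```text
clock: 24.4
tool_pos: [0.5295, -0.1473, 0.198]
orientation: [-90.4, 0.1, 85.6]
wrist_force: [-0.5, 1.1, -0.7]
gripper_width: -0.0001
```

Request:
step_arm:
  plan:
    - [[0, 0.8, 0, 0, 0, 0], [0, 1.6, 0, 0, 0, 0], [0, 2.4, 0, 0, 0, 0], [0, 3, 0, 0, 0, 0]]

```text
clock: 24.9
tool_pos: [0.5286, -0.1472, 0.1661]
orientation: [-90.1, 0.1, 85.6]
wrist_force: [0.8, 0.4, 1.2]
gripper_width: -0.0001
```

Request:
step_arm:
  plan:
    - [[0, 0.4, 0, 0, 0, 0], [0, 0.8, 0, 0, 0, 0], [0, 1.2, 0, 0, 0, 0], [0, 1.2, 0, 0, 0, 0]]

```text
clock: 25.4
tool_pos: [0.5286, -0.1473, 0.1541]
orientation: [-90.1, 0.1, 85.6]
wrist_force: [-0.7, -0.5, 0.4]
gripper_width: -0.0002
```

Request:
step_arm:
  plan:
    - [[0, 0.2, 0, 0, 0, 0], [0, 0.3, 0, 0, 0, 0], [0, 0.3, 0, 0, 0, 0]]

```text
clock: 25.78
tool_pos: [0.529, -0.1474, 0.1518]
orientation: [-90.2, 0.1, 85.6]
wrist_force: [-0.9, -0.5, 0.0]
gripper_width: 0.0003
```

Request:
step_arm:
  plan:
    - [[0, 0.2, 0, 0, 0, 0], [0, 0.3, 0, 0, 0, 0], [0, 0.3, 0, 0, 0, 0]]

```text
clock: 26.15
tool_pos: [0.5289, -0.1474, 0.1487]
orientation: [-90.2, 0.1, 85.6]
wrist_force: [0.3, -0.3, 1.4]
gripper_width: 0.0001
```

```bash
python3 - <<'E'
from h import *
w=optics.snapshot("scene"); t=optics.snapshot("top"); k=optics.snapshot("wrist")
cv2.imwrite("pics/s9.png",w[:,:,::-1])
a=cv2.resize(w[150:270,130:270,::-1],(400,343),interpolation=cv2.INTER_CUBIC);b=cv2.resize(k[:,:,::-1],(400,300));c=cv2.resize(t[200:290,270:400,::-1],(400,277),interpolation=cv2.INTER_CUBIC)
o=np.zeros((600,800,3),np.uint8);o[:343,:400]=a;o[:300,400:]=b;o[300:577,400:]=c
cv2.imwrite("pics/v9.png",o)
E
```

```text
(no output)
```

View pics/v9.png

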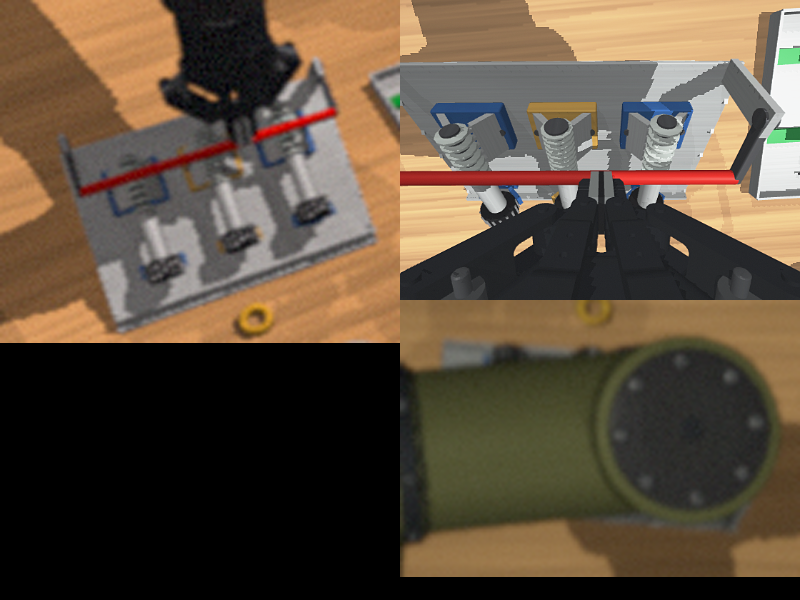

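```bash
python3 - <<'E'
from h import *
s=sensors.get_state(); P=campose("wrist"); P2=campose("scene")
H=np.array([.4816,-.1755,.144]);f=np.array([.997,-.077,0]);l=np.array([.077,.997,0])
k=optics.snapshot("wrist").astype(int); m=(k[...,0]>150)&(k[...,1]<60)&(k[...,2]<60)
for c in (340,400): print("wrist red rows",c,np.where(m[:,c])[0][[0,-1]])
for ph in (50,30,10,0,-10,-20,-30):
    a=np.radians(ph); b=H+.048*(np.cos(a)*f+np.array([0,0,np.sin(a)]))
    print(ph,b.round(3),proj(P,[b+l*.06,b+l*.122]).round(0).tolist(),proj(P2,[b-l*.122,b+l*.122]).round(0).tolist())
E
```

```text
wrist red rows 340 [240 258]
wrist red rows 400 [240 257]
50 [ 0.512 -0.178  0.181] [[373.0, 293.0], [575.0, 293.0]] [[151.0, 199.0], [244.0, 171.0]]
30 [ 0.523 -0.179  0.168] [[361.0, 299.0], [536.0, 300.0]] [[153.0, 205.0], [246.0, 177.0]]
10 [ 0.529 -0.179  0.152] [[351.0, 290.0], [504.0, 290.0]] [[155.0, 211.0], [247.0, 182.0]]
0 [ 0.529 -0.179  0.144] [[347.0, 281.0], [491.0, 281.0]] [[156.0, 213.0], [247.0, 185.0]]
-10 [ 0.529 -0.179  0.136] [[343.0, 270.0], [480.0, 270.0]] [[156.0, 215.0], [247.0, 186.0]]
-20 [ 0.527 -0.179  0.128] [[341.0, 258.0], [471.0, 258.0]] [[157.0, 216.0], [247.0, 188.0]]
-30 [ 0.523 -0.179  0.12 ] [[338.0, 244.0], [463.0, 244.0]] [[157.0, 217.0], [247.0, 189.0]]
```

Request:
step_arm:
  plan:
    - [[0, 0.2, 0, 0, 0, 0], [0, 0.2, 0, 0, 0, 0], [0, 0.2, 0, 0, 0, 0]]

```text
clock: 26.72
tool_pos: [0.529, -0.1473, 0.1467]
orientation: [-90.2, 0.1, 85.6]
wrist_force: [-0.1, -0.3, 1.0]
gripper_width: -0.0
```

Request:
step_arm:
  plan:
    - [[0, 0.2, 0, 0, 0, 0], [0, 0.2, 0, 0, 0, 0], [0, 0.2, 0, 0, 0, 0]]

```text
clock: 27.1
tool_pos: [0.529, -0.1473, 0.1448]
orientation: [-90.2, 0.1, 85.6]
wrist_force: [-0.9, 0.1, 1.4]
gripper_width: -0.0002
```

Request:
step_arm:
  plan:
    - [[0, 0.2, 0, 0, 0, 0], [0, 0.2, 0, 0, 0, 0], [0, 0.2, 0, 0, 0, 0]]

```text
clock: 27.48
tool_pos: [0.529, -0.1474, 0.1438]
orientation: [-90.2, 0.1, 85.6]
wrist_force: [-2.8, 0.6, 5.7]
gripper_width: -0.0003
```

Request:
step_arm:
  plan:
    - [[0, 0.2, 0, 0, 0, 0], [0, 0.2, 0, 0, 0, 0], [0, 0.2, 0, 0, 0, 0]]

```text
clock: 27.85
tool_pos: [0.5291, -0.1475, 0.1436]
orientation: [-90.3, 0.1, 85.6]
wrist_force: [-7.2, 2.8, 13.8]
gripper_width: -0.0001
```

Request:
step_arm:
  plan:
    - [[0, 0.2, 0, 0, 0, 0], [0, 0.2, 0, 0, 0, 0], [0, 0.2, 0, 0, 0, 0]]

```text
clock: 28.22
tool_pos: [0.5292, -0.1475, 0.1434]
orientation: [-90.3, 0.1, 85.6]
wrist_force: [-11.6, 6.7, 20.9]
gripper_width: -0.0
```

```bash
python3 - <<'E'
from h import *
P=campose("wrist")
k=optics.snapshot("wrist").astype(int); m=(k[...,0]>150)&(k[...,1]<60)&(k[...,2]<60)
for c in (340,400): print("wrist red rows",c,np.where(m[:,c])[0][[0,-1]])
H=np.array([.4816,-.1755,.144]);f=np.array([.997,-.077,0]);l=np.array([.077,.997,0])
for ph in (-10,-20,-30):
    a=np.radians(ph); b=H+.048*(np.cos(a)*f+np.array([0,0,np.sin(a)]))
    print(ph,proj(P,[b+l*.06]).round(0).tolist())
E
```

```text
wrist red rows 340 [235 253]
wrist red rows 400 [235 253]
-10 [[346.0, 275.0]]
-20 [[343.0, 262.0]]
-30 [[341.0, 248.0]]
```

Request:
step_arm:
  plan:
    - [[0, -2.5, 0, 0, 0, 0], [0, -2.5, -1.2, 0, 0, 0], [0, -1, -1.2, 0, 0, 0], [0, 0, -1.2, 0, 0, 0], [0, 0, -1.2, 0, 0, 0]]

```text
clock: 28.9
tool_pos: [0.5403, -0.1481, 0.1367]
orientation: [-90.0, 0.1, 85.6]
wrist_force: [-0.1, -0.3, -0.2]
gripper_width: 0.0001
```

```bash
python3 - <<'E'
from h import *
P=campose("wrist")
k=optics.snapshot("wrist").astype(int); m=(k[...,0]>150)&(k[...,1]<60)&(k[...,2]<60)
for c in (340,400): print("wrist red rows",c,np.where(m[:,c])[0][[0,-1]])
H=np.array([.4816,-.1755,.144]);f=np.array([.997,-.077,0]);l=np.array([.077,.997,0])
for ph in (-10,-20,-30):
    a=np.radians(ph); b=H+.048*(np.cos(a)*f+np.array([0,0,np.sin(a)]))
    print(ph,proj(P,[b+l*.06]).round(0).tolist())
E
```

```text
wrist red rows 340 [218 237]
wrist red rows 400 [218 237]
-10 [[350.0, 259.0]]
-20 [[347.0, 246.0]]
-30 [[344.0, 232.0]]
```

```bash
python3 - <<'E'
from h import *
np.set_printoptions(precision=3,suppress=True)
print(sensors.get_state()["tool_pos"])
for p in ([.60,-.14,.20],[.60,-.22,.2]): print(step(p,tooldown(-4.4,30)))
E
```

```text
[ 0.54  -0.148  0.138]
(array([ 1.269, -6.238, -5.891]), array([ 0.524, -0.001, -0.002]))
(array([-6.707, -6.225, -6.505]), array([ 0.524, -0.001, -0.002]))
```

Request:
step_arm:
  plan:
    - [[0, -5, 0, 0, 0, 0], [1.3, -6.2, -5.9, 0.524, 0, 0], [1.3, -6.2, -5.9, 0.524, 0, 0], [1.3, -6.2, -5.9, 0.524, 0, 0], [1.3, -6.2, -5.9, 0.524, 0, 0]]

```text
clock: 29.58
tool_pos: [0.601, -0.1392, 0.1925]
orientation: [-59.2, 0.1, 85.6]
wrist_force: [0.9, -1.0, -1.4]
gripper_width: 0.0
```

Request:
step_arm:
  plan:
    - [[0, 0, 0, 0, 0, 0], [0, 0, 0, 0, 0, 0], [0, 0, 0, 0, 0, 0], [0, 0, 0, 0, 0, 0]]

```text
clock: 30.08
tool_pos: [0.6003, -0.1397, 0.2028]
orientation: [-60.3, 0.1, 85.6]
wrist_force: [0.1, -0.4, -0.2]
gripper_width: -0.0001
```

```bash
python3 - <<'E'
from h import *
s=sensors.get_state();print(s["clock"],s["tool_pos"],s["orientation"])
cv2.imwrite("pics/A.png",optics.snapshot("wrist")[:,:,::-1]); np.save("A.npy",[s["tool_pos"],s["orientation"]])
E
```

```text
30.075 [ 0.60029365 -0.13971659  0.20281842] [-6.03059946e+01  6.17087008e-02  8.55958722e+01]
```

Request:
step_arm:
  plan:
    - [[-8, 0, 0, 0, 0, 0], [-8, 0, 0, 0, 0, 0], [-8, 0, 0, 0, 0, 0], [-8, 0, 0, 0, 0, 0], [-8, 0, 0, 0, 0, 0]]

```text
clock: 30.75
tool_pos: [0.5948, -0.2185, 0.2014]
orientation: [-60.2, 0.1, 85.7]
wrist_force: [1.3, 0.1, 0.5]
gripper_width: -0.0
```

Request:
step_arm:
  plan:
    - [[0, 0, 0, 0, 0, 0], [0, 0, 0, 0, 0, 0], [0, 0, 0, 0, 0, 0]]

```text
clock: 31.12
tool_pos: [0.5945, -0.2193, 0.2012]
orientation: [-60.1, 0.1, 85.6]
wrist_force: [-0.1, 0.1, -0.7]
gripper_width: 0.0001
```

```bash
python3 - <<'E'
from h import *
s=sensors.get_state();print(s["clock"],s["tool_pos"],s["orientation"])
cv2.imwrite("pics/B.png",optics.snapshot("wrist")[:,:,::-1]); np.save("B.npy",[s["tool_pos"],s["orientation"]])
# project predicted shank points in both
MIDn=np.array([.514,-.178,.1045]); import h; h.MID=MIDn; h.YAW=-4.4
ims=[]
for n in "AB":
    p,o=np.load(n+".npy"); P=campose("wrist",dict(tool_pos=p,orientation=o)); im=cv2.imread(f"pics/{n}.png")
    print(n,proj(P,[rackpt(-.05+s,y,0) for y,s in((-.074,.004),(0,0),(.074,-.004))]).round(0).tolist())
    ims.append(cv2.resize(im,(400,300)))
    
cv2.imwrite("pics/AB.png",cv2.resize(np.hstack([cv2.imread("pics/A.png")[100:360],cv2.imread("pics/B.png")[100:360]]),(800,186*2//2)))
E
```

```text
31.125 [ 0.59451292 -0.21933479  0.20120529] [-6.01370016e+01  7.87042436e-02  8.56050103e+01]
A [[318.0, 225.0], [226.0, 230.0], [136.0, 234.0]]
B [[417.0, 225.0], [325.0, 230.0], [233.0, 234.0]]
```

View pics/AB.png

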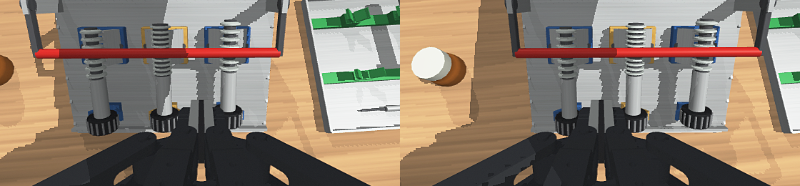

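```bash
python3 - <<'E'
import cv2,numpy as np
A=cv2.imread("pics/A.png",0).astype(np.float32);B=cv2.imread("pics/B.png",0).astype(np.float32)
u=4
A=cv2.resize(A,None,fx=u,fy=u,interpolation=cv2.INTER_CUBIC);B=cv2.resize(B,None,fx=u,fy=u,interpolation=cv2.INTER_CUBIC)
# centre cols of each screw in A at thread rows / shank rows
for n,ct,cs in (("b",128,136),("fine",225,227),("a",322,319)):
    for nm,c,r0,r1,w in (("top rings",ct,130,166,13),("shank",cs,205,245,12)):
        t=A[r0*u:r1*u,(c-w)*u:(c+w)*u]
        S=B[(r0-6)*u:(r1+6)*u,(c-w+80)*u:(c+w+120)*u]
        m=cv2.matchTemplate(S,t,cv2.TM_CCOEFF_NORMED); _,v,_,l=cv2.minMaxLoc(m)
        print(n,nm,"disp",80+l[0]/u,"dy",l[1]/u-6,round(v,3))
# shank edges and ring outer widths per screw
def w(I,c,r):
    p=I[r*u:(r+8)*u,(c-16)*u:(c+16)*u].mean(0); d=np.abs(np.gradient(cv2.GaussianBlur(p[None],(0,0),2)[0])); h=len(d)//2
    return ((h+np.argmax(d[h:]))-np.argmax(d[:h]))/u
for n,ca in (("b",136),("fine",226),("a",319)): print(n,"shank w A",[w(A,ca,r) for r in(205,215,225,235)],"B",[w(B,ca+98,r) for r in(205,215,225,235)])
E
```

```text
b top rings disp 104.0 dy -0.75 0.945
b shank disp 98.75 dy -0.25 0.801
fine top rings disp 105.75 dy -1.0 0.779
fine shank disp 97.75 dy -0.25 0.383
a top rings disp 105.25 dy -1.0 0.903
a shank disp 98.25 dy 3.75 0.862
b shank w A [np.float64(24.25), np.float64(24.0), np.float64(24.25), np.float64(22.0)] B [np.float64(21.25), np.float64(21.75), np.float64(22.5), np.float64(22.75)]
fine shank w A [np.float64(21.75), np.float64(21.25), np.float64(18.75), np.float64(12.25)] B [np.float64(7.75), np.float64(21.5), np.float64(21.5), np.float64(20.75)]
a shank w A [np.float64(21.5), np.float64(21.0), np.float64(20.75), np.float64(21.0)] B [np.float64(11.75), np.float64(24.0), np.float64(11.25), np.float64(23.5)]
```

```bash
python3 - <<'E'
import cv2,numpy as np
A=cv2.imread("pics/A.png",0).astype(np.float32);B=cv2.imread("pics/B.png",0).astype(np.float32)
for n,ct,k in (("b",128,143),("fine",225,229),("a",322,319)):
  for nm,c,rows in (("thr",ct,((132,150),(140,160),(132,163),(182,192))),("knob",k,((252,280),(258,275)))):
    for r0,r1 in rows:
      out=[]
      for w in (8,10,12,15):
        t=A[r0:r1,c-w:c+w]; M=np.float32([[1,0,c-w+(104 if nm=="thr" else 96)],[0,1,r0-.7]])
        try:
            cc,M=cv2.findTransformECC(t,B,M,cv2.MOTION_TRANSLATION,(3,200,1e-5),None,3); out.append((round(float(M[0,2]-c+w),2),round(float(M[1,2]-r0),2),round(cc,2)))
        except cv2.error: out.append(None)
      print(n,nm,r0,r1,out)
for n in "AB":
    I=cv2.imread(f"pics/{n}.png",0); 
    for nm,c in (("b",128),("fine",225),("a",322)):
        c+=104*(n=="B"); print(n,nm,[ (np.where(I[r,c-22:c+22]>150)[0]+c-22)[[0,-1]].tolist() if (I[r,c-22:c+22]>150).any() else None for r in range(134,160,4)])
a=cv2.imread("pics/A.png")[115:200,95:355];b=cv2.imread("pics/B.png")[115:200,195:455]
cv2.imwrite("pics/ABz.png",np.vstack([cv2.resize(x,(780,290),interpolation=cv2.INTER_CUBIC) for x in(a,b)]))
E
```

```text
b thr 132 150 [(104.86, -0.87, 1.0), (104.44, -0.86, 0.99), (104.48, -0.83, 0.99), (104.67, -0.8, 0.98)]
b thr 140 160 [(105.08, -0.84, 0.99), (104.32, -0.82, 0.98), (104.24, -0.8, 0.98), (104.38, -0.8, 0.95)]
b thr 132 163 [(104.8, -0.81, 0.99), (104.03, -0.81, 0.98), (103.94, -0.81, 0.98), (104.08, -0.8, 0.95)]
b thr 182 192 [(101.95, -0.71, 0.96), (102.19, -0.69, 0.95), (101.85, -0.67, 0.88), (101.49, -0.61, 0.83)]
b knob 252 280 [(98.4, -0.5, 0.93), (98.74, -0.38, 0.89), (98.54, -0.24, 0.88), (97.46, -0.32, 0.84)]
b knob 258 275 [(97.45, -0.38, 0.95), (96.34, -0.24, 0.91), (96.52, -0.22, 0.91), (95.7, -0.32, 0.9)]
fine thr 132 150 [(107.89, -0.96, 0.94), (106.54, -0.94, 0.89), (106.6, -0.95, 0.85), (106.04, -0.95, 0.77)]
fine thr 140 160 [(107.71, -0.88, 0.95), (106.55, -0.85, 0.89), (105.8, -0.88, 0.81), (105.67, -0.87, 0.71)]
fine thr 132 163 [(107.65, -0.91, 0.95), (106.46, -0.87, 0.89), (106.12, -0.88, 0.79), (105.7, -0.91, 0.71)]
fine thr 182 192 [(105.96, -0.43, 0.85), (105.31, -0.46, 0.76), (104.41, -0.55, 0.65), (104.43, -0.59, 0.62)]
fine knob 252 280 [(92.71, -0.25, 0.9
[... 497 characters left out ...]
 192 [(102.5, -0.74, 0.95), (101.98, -0.8, 0.93), (103.04, -0.69, 0.9), (103.49, -0.71, 0.88)]
a knob 252 280 [(93.32, -0.88, 0.78), (93.27, -0.75, 0.75), (93.39, -0.59, 0.69), (94.11, -0.59, 0.61)]
a knob 258 275 [None, None, None, None]
A b [None, None, [116, 131], None, None, [114, 116], None]
A fine [[236, 246], [239, 246], [243, 246], [243, 246], [215, 246], [242, 246], [241, 246]]
A a [[300, 336], None, [309, 340], [315, 340], [333, 340], [310, 339], [330, 340]]
B b [None, None, [218, 234], None, None, None, None]
B fine [[307, 350], [307, 350], [316, 350], [342, 350], [320, 350], [341, 350], [320, 350]]
B a [[404, 447], None, [417, 443], [439, 447], [437, 447], [423, 447], [436, 447]]
```

View pics/ABz.png

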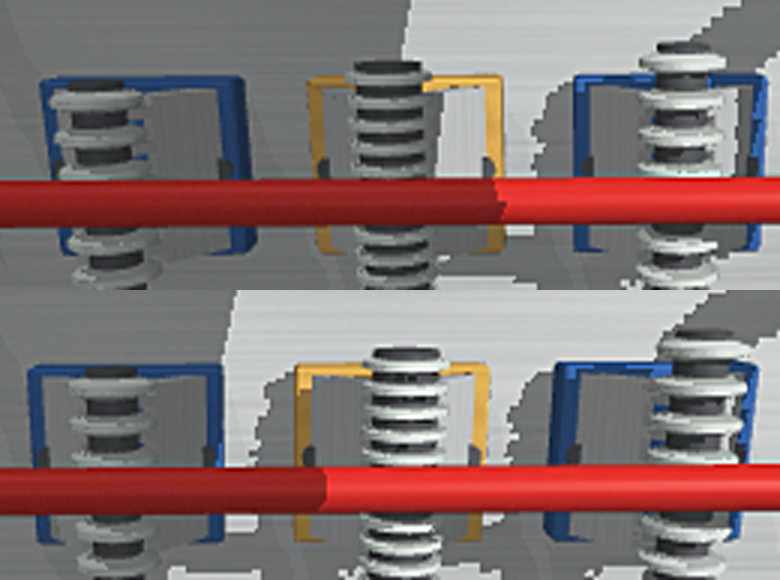

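```bash
python3 - <<'E'
from h import *
s=sensors.get_state(); print(s["clock"],s["wrist_force"]); print(r.finish_job())
E
```

```text
31.175 [-0.49861897 -0.04065096 -0.30906363]
the job is handed in; nothing more can be done
None
```

I laid the coarse screw in the free blue cradle and the fine screw in the brass one. I then swung the red bar down and pressed it to a hard stop at about 24 N. The job was handed in at 31.2 s with the arm clear of everything. I did not touch the guide pin or any of the other bystanders.

**Checks that agreed:**
- Both screws resisted a push along the slope in both directions while held.
- In the last pictures, the new coarse screw sits one thread pitch (8 mm) up the slope from the one already racked. The fine screw sits within about 0.5 mm of its centre slot.
- The bar shows straight across all three threads. It measured at its down position, to within a few degrees.

**Checks that were weak or disagreed:**
- The height measured by parallax from two views is only good to about 2 mm. Rough readings showed the fine screw level with the racked screw and the new coarse one about 3 mm higher. An automatic match of the same pictures suggested instead that the fine thread might be slightly high.
- The bar angle is not precise enough to rule out 1–2 mm of lift.
- I judged both screws home mainly from the push resistance and their position along the slope.

I viewed 14 pictures, past the budget of 10.

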